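# Pin the filter slides in line

### The arm

A 6-joint arm with a two-finger parallel gripper is mounted at the origin on a cart in front of the work surface, level with it; the furniture and walls round the work are solid. World frame = base frame: x ahead of the robot, y to its left, z up, the work surface at z = 0. Lengths are in m, angles in rad, forces in N, time in s.
With the tool pointing down it reaches from about 0.275 to 0.875 m from the base axis. Payload 12.5 kg.
Tool frame: the origin (TCP) lies on the centre line of the jaws, within the pads' length; the fingertips stand 8 mm ahead of it and the grasp point (between the pads) lies 11 mm behind it (r.tip_reach is the distance from the TCP to the fingertips, in m); z points along the fingers, y is the line along which they close (so a half turn about z gives the same grasp; the last joint's range is limited). The gripper opens to 85 mm and grips with 20 to 120 N. Pads are 22 mm wide; open, the fingers measure 114 mm over their backs; the gripper's body (76 mm by 85 mm) begins 54 mm behind the grasp point. The pads swing forward as they close: fully open they stand 13 mm farther back than shut.
Start: joints at [-1.23, 0.351, 1.652, -0, 1.139, -0.085], TCP at [0.227, -0.501, 0.218] pointing down, gripper open.
Joint ranges: [-2.75, 2.75], [-0.79, 2.1], [0.01, 2.65], [-1.57, 4.71], [0.07, 3.14], [-2.87, 2.87]. Speed limits (rad/s): [2.22, 2.22, 2.79, 3.14, 3.14, 3.14].

### API

Orientations are given as a unit quaternion [w, x, y, z].
In Python, from plant import r gives the robot as it stands. The module is installed in compiled form; this text tells all that it offers.
- The arm moves only by the tool arm_command, never from a script. Its argument "rows" is a list of rows, each a list of 6 numbers: the shift along the tool's x, y, z in m, then the turn, a rotation vector about the tool's x, y, z in degrees. In form: [[x, y, z, wx, wy, wz], ...]. A call has 1 to 10 rows; each row shifts and turns the commanded pose from where the row before left it, along the tool's axes as they then stand; what a row does not reach is not made up. A row lasts 1/8 s, in which the tool goes at most 62.5 mm and 10.7 degrees, less where a joint would pass 70% of its speed; a pose out of reach is approached as far as the arm can. A call with a gripper value outside its range is refused whole. "hand" is the finger opening in m, from 0 to 0.0854, set as the call begins (left out, the last holds). The fingers move at their own pace and stop on an object; "squeeze" is the grip in N (left out, the last holds). Time passes only in rows, so rows that do not move let the fingers close. It gives the time, the measured TCP pose, the force, the opening and the grip force at its end, in the units of the state.
- r.state(): the state, without advancing time (a new reading comes with each control period).
- r.get_image(name): name is "side" or "top"; returns the picture (400x640x3 uint8, red, green, blue); there is no depth.
- r.calibration(name): a dict with "camera_matrix" (3x3 intrinsics, pixels), "R" (3x3) and "t" (3): a world point X has camera coordinates R X + t. Camera axes: x right, y down, z forward; pixel columns grow to the right and rows downward; lengths in m; the calibration is good to about 2 mm. A picture is of the moment at which its call begins. calibration takes no time and is no camera call.
- r.finish_job(): hands the job in; it is judged then, once.
The state is a dict: "t": time; "qpos": joint angles; "qd": joint speeds; "tau": joint torques, N m; "tcp_pos": TCP position; "orientation": TCP orientation; "wrist_force": force on the tool from outside, world axes, zero at the start; "torque": the same for the moment, N m; "width": finger opening in m; "finger_force": force on a finger pad.
Only numpy, scipy, OpenCV 4.12 (cv2) and the standard library are available. Lean on these libraries where they do the work, as an engineer would, in place of code of your own. Each camera call takes 0.05 s, during which the arm holds its last target. There are 200 camera calls.

### The job

Three filter leaves have slid out of line in their holder: take the steel locking pin from its stand and thread it straight down through the centre hole of each leaf in turn and into the bore of the holder's base, until the pin's collar rests on the top leaf; then let go. Feel for each hole with the pin's tip, carrying the leaves already threaded along with it, and never force the pin: a push of more than about 40 N bends the leaves. Leave the other things on the bench where they are.

Things in the scene. Friction and masses are not known exactly. Their poses are not given: they have to be found in the camera images.
- pin: Steel locking pin, about 130 g, upright in its stand, tip 8 mm above the worktop. Origin: centre of the flat tip (lower end); z up along the pin. Shaft 12 mm diameter, 0 to 76 mm up; tip bevelled to 9 mm diameter over the last 3 mm. Collar 24 mm diameter from 76 to 81 mm. Square handle 18 x 18 mm (sides along the pin's x and y) from 81 to 121 mm: grip it there.
- stand: Parking stand, fixed: dark steel block 56 x 56 mm, 40 mm high, with one upright bore of 13.5 mm diameter in its middle, 32 mm deep. Origin: centre of its underside.
- guide: Filter-slide holder, fixed, upright. Origin: centre of its underside; z up, y along its length (126 mm), x across (84 mm). Base 18 mm thick; four posts (9 mm diameter, 88 mm high, at x +-31, y +-52 mm) carry three level rectangular edge frames (outside 72 x 114 mm, upper edges at most 86 mm high), one above the other. In each lies a flat leaf that slides along y.
- top_leaf (a point): Point fixed to the holder, on its vertical centre line, at the height of the top leaf's upper face (84 mm above the worktop). Each leaf is a steel plate 70 mm long (y), 6 mm thick, with one 14 mm through hole in its middle (1 mm bevel) between two round filter glasses, which are not holes. The leaf's own position is not measured.
- middle_leaf (a point): Point fixed to the holder, on its centre line, at the height of the middle leaf's upper face (62 mm above the worktop). At the start each leaf's hole lies anywhere within 11 mm either side of the centre line along the holder's y, differently for each leaf, unmeasured; in x it is always on the line.
- lowest_leaf (a point): Point fixed to the holder, on its centre line, at the height of the lowest leaf's upper face (40 mm above the worktop). Each leaf can be slid to 12.5 mm either side of the line, drags with about 2.5 N and stays where it is left.
- guide_bore (a point): Centre of the mouth of the fixed bore in the holder's base, on its centre line, 18 mm above the worktop; axes as the holder's. The bore is 14 mm in diameter and 14 mm deep with a 1.5 mm bevel. When the pin is home, its collar rests on the top leaf and its tip is 10 mm below this mouth.
- vial_dark: Small capped vial with dark contents, 22 mm diameter, 56 mm high, a bystander. Origin: centre of its underside.
- tweezers: Steel tweezers lying flat, 120 x 15 x 9 mm, a bystander. Origin: centre of the underside.
- tape_roll: Roll of tape lying flat, 72 mm diameter, 19 mm high, a bystander. Origin: centre of its underside.
- timer: Small white bench timer, 58 x 62 x 20 mm, a bystander. Origin: centre of its underside.
There are look-alikes about, which are no part of the job. What is meant by the pin is not red, and is the smaller of those in its own colour.

How it is judged:
By the outcome, as a careful person would: the job done as asked, in the order asked, and still so for the second after the job is handed in, with the robot touching nothing.
It also fails if it takes over 72 s, if anything falls off the work surface, if the arm or the gripper's body presses on something with over 40 N, if the wrist force passes 120 N, or if a joint passes its speed limit or range.

## Working session

There is one attempt and no reset: what is moved stays moved. The work goes in short steps, Python scripts to look and compute and a tool call to move; the robot and the scene stay as the last step left them, time stands still between calls to the robot, and variables do not carry over. Pictures are saved under pics/ and viewed, at most 10 in all, crops included, and the job is handed in when it is done.

Besides the shell and the picture viewer there is one more tool, called after "Call:" as name(argument=value, ...), one argument or row to a line, values as JSON. arm_command: Moves the arm, as the interface text tells. Its arguments: {"type":"object","properties":{"rows":{"type":"array"},"hand":{"type":"number"},"squeeze":{"type":"number"}},"required":["rows"]}

```bash
mkdir -p pics; python3 - <<'E'
from plant import r
import cv2
for n in("side","top"):
    cv2.imwrite(f"pics/{n}0.png",cv2.cvtColor(r.get_image(n),cv2.COLOR_RGB2BGR)); c=r.calibration(n); print(c)
print(r.state(), r.tip_reach)
E
```

```text
{'camera_matrix': array([[440.96686301,   0.        , 325.57691153],
       [  0.        , 440.96686301, 200.16155656],
       [  0.        ,   0.        ,   1.        ]]), 'R': array([[-0.99651622, -0.08153795,  0.01752101],
       [-0.05633415,  0.50318698, -0.86233945],
       [ 0.06149705, -0.86032228, -0.50602736]]), 't': array([0.43755634, 0.09746311, 1.08650197])}
{'camera_matrix': array([[388.36343168,   0.        , 323.60994153],
       [  0.        , 388.36343168, 199.22894956],
       [  0.        ,   0.        ,   1.        ]]), 'R': array([[-0.01280861, -0.99980909, -0.01475539],
       [-0.98243718,  0.01533054, -0.18596279],
       [ 0.18615349,  0.01211432, -0.98244599]]), 't': array([-0.0022744 ,  0.45787104,  0.93646425])}
{'t': 0.1, 'qpos': array([-1.22961866e+00,  3.51178641e-01,  1.65236913e+00,  2.79745104e-05,
        1.13910513e+00, -8.46053624e-02]), 'qd': array([ 1.40410374e-03, -2.16454630e-03, -1.83470061e-03, -6.05953467e-05,
        1.68549511e-04, -3.43263708e-04]), 'tau': array([ 6.44092397e-04, -5.06839299e+01, -2.91878307e+01, -6.20372430e-05,
        2.72600140e-03, -8.61642235e-06]), 'tcp_pos': array([ 0.22708922, -0.50058119,  0.21751086]), 'orientation': array([-5.27393221e-04,  9.77425163e-01,  2.11281259e-01, -5.52246739e-05]), 'wrist_force': array([-0.30104169, -0.76524704,  0.68939614]), 'torque': array([ 0.015222  , -0.01760452,  0.02641795]), 'finger_force': 0.0, 'width': 0.08530221425245771} 0.008
```

View pics/side0.png

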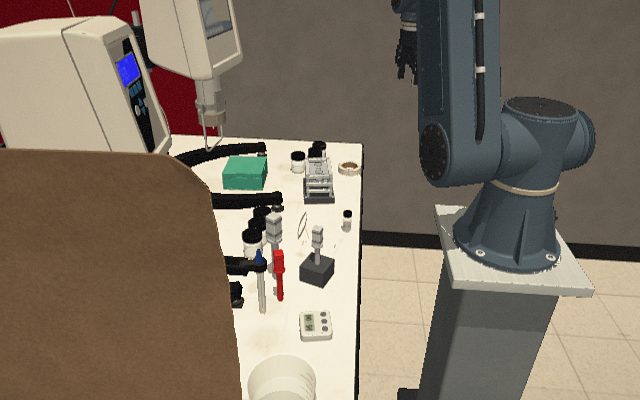

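View pics/top0.png

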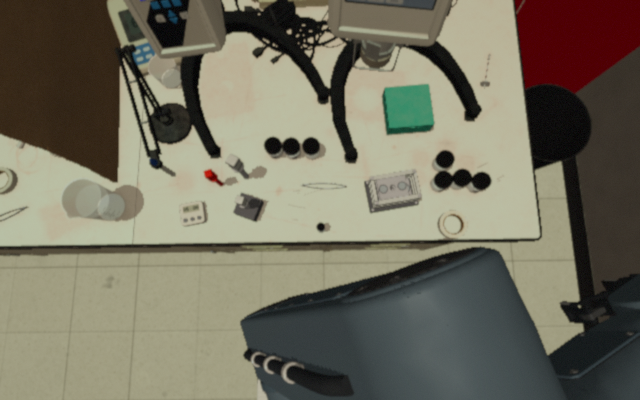

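Candidates: grey pin in the dark block (side 318,240; top 250,203), larger grey pin (side 274,228; top 236,162), and red pin (side 279,275; top 212,177). I choose the small grey one in the dark stand and check it in one close crop. The holder is at side (319,180) and top (394,190).

```bash
python3 - <<'E'
import cv2,numpy as np
s=cv2.imread("pics/side0.png");t=cv2.imread("pics/top0.png")
def c(im,x,y,w,h,k): return cv2.resize(im[y:y+h,x:x+w],None,fx=k,fy=k,interpolation=cv2.INTER_CUBIC)
a=np.hstack([c(s,260,200,80,100,5)[:300*2][:, :400],])
g=c(s,290,140,66,70,5)
tt=np.hstack([c(t,225,150,60,75,5)[:300], c(t,358,160,74,60,5)[:300]])
L=np.zeros((600,800,3),np.uint8)
L[:300,:670]=tt
b=c(s,295,218,45,75,4); L[300:600,:180]=b
L[300:600,190:190+264]=c(s,290,140,66,75,4)
L[300:600,460:460+320]=c(s,255,205,80,75,4)
cv2.imwrite("pics/c1.png",L)
E
```

```text
(no output)
```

View pics/c1.png

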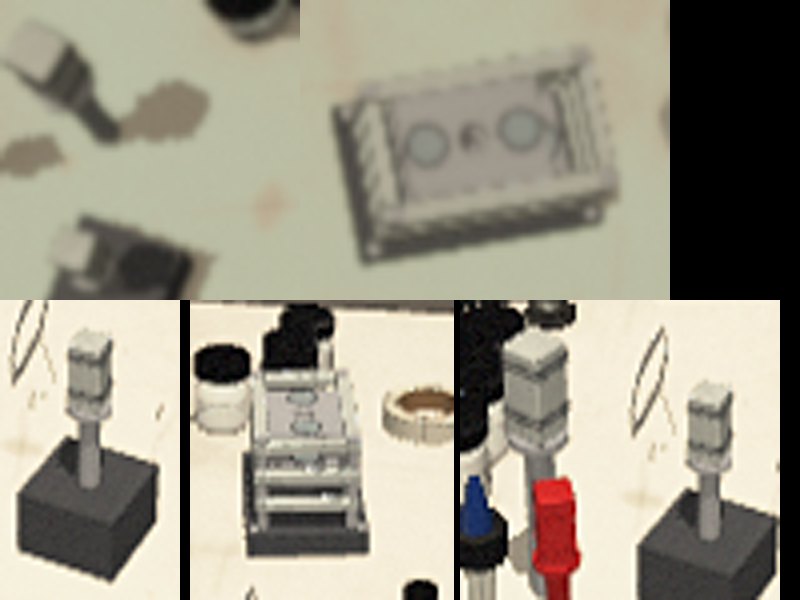

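The crop confirms the small grey pin standing in the dark block. Its handle top is at side (317.7,228) and top (239.4,199), and the holder's top hole is at top (392.6,187.6).

```bash
cat > h.py <<'E'
from plant import r
import numpy as np
def bp(n,px,z):
    c=r.calibration(n);R,t=c["R"],c["t"]
    d=R.T@np.linalg.solve(c["camera_matrix"],[px[0],px[1],1]);o=-R.T@t
    return o+d*(z-o[2])/d[2]
def proj(n,X):
    c=r.calibration(n);p=c["camera_matrix"]@(c["R"]@np.array(X,float)+c["t"]);return p[:2]/p[2]
E
python3 - <<'E'
from h import *
np.set_printoptions(precision=4,suppress=True)
S=lambda x,y,o:(o[0]+x/4,o[1]+(y-300)/4)
print("stand top side");P=np.array([bp("side",S(x,y,(295,218)),.04) for x,y in[(67,438),(158,465),(112,523),(18,492)]]);print(P,P.mean(0))
e=P-np.roll(P,-1,0);print(np.degrees(np.arctan2(e[:,1],e[:,0])),np.linalg.norm(e,axis=1))
print("handle top",bp("side",(317.7,228),.129),bp("top",(239.4,199),.129),"collar",bp("side",(317,245),.087))
T=lambda x,y:(358+(x-300)/5,160+y/5)
Q=np.array([bp("top",T(x,y),.086) for x,y in[(362,82),(588,48),(612,178),(388,218)]]);print("frame",Q,Q.mean(0))
e=Q-np.roll(Q,-1,0);print(np.degrees(np.arctan2(e[:,1],e[:,0])),np.linalg.norm(e,axis=1))
G=[bp("top",T(x,y),.084) for x,y in[(428,145),(473,138),(520,128)]];print(G);d=G[0]-G[2];print(np.degrees(np.arctan2(d[1],d[0])))
q=lambda x,y:(290+(x-190)/4,140+(y-300)/4)
print("guide base top side (near corners)",bp("side",q(247,527),.018),bp("side",q(368,525),.018))
print("frame side",[bp("side",q(x,y),.086) for x,y in[(258,375),(345,372),(357,440),(255,442)]])
E
```

```text
stand top side
[[0.4575 0.1531 0.04  ]
 [0.4066 0.1717 0.04  ]
 [0.4269 0.2217 0.04  ]
 [0.478  0.2019 0.04  ]] [0.4423 0.1871 0.04  ]
[ -19.9551 -112.1204  158.8008   67.275 ] [0.0542 0.054  0.0547 0.0529]
handle top [0.4419 0.1881 0.129 ] [0.445  0.1842 0.129 ] collar [0.4429 0.1884 0.087 ]
frame [[ 0.5043 -0.1238  0.086 ]
 [ 0.5196 -0.2343  0.086 ]
 [ 0.4549 -0.2421  0.086 ]
 [ 0.437  -0.1339  0.086 ]] [ 0.479  -0.1835  0.086 ]
[  97.8453    6.9083  -80.6265 -171.4782] [0.1115 0.0652 0.1097 0.0681]
[array([ 0.4729, -0.1548,  0.084 ]), array([ 0.4761, -0.1767,  0.084 ]), array([ 0.4807, -0.1996,  0.084 ])]
99.75862594732496
guide base top side (near corners) [ 0.5086 -0.1246  0.018 ] [ 0.4258 -0.1367  0.018 ]
frame side [array([ 0.5127, -0.2257,  0.086 ]), array([ 0.4509, -0.2382,  0.086 ]), array([ 0.4348, -0.1318,  0.086 ]), array([ 0.5023, -0.121 ,  0.086 ])]
```

```bash
cat >> h.py <<'E'
from scipy.spatial.transform import Rotation as Ro
def go(target,yaw_y=None):
    s=r.state();q=s["orientation"];M=Ro.from_quat([*q[1:],q[0]]).as_matrix()
    print("t",s["t"],"pos",s["tcp_pos"],"z",M[:,2],"yaw_y",np.degrees(np.arctan2(M[1,1],M[0,1])),"F",s["wrist_force"],"q",s["qpos"])
    if yaw_y is not None:
        c=Ro.from_euler('z',yaw_y,degrees=True).as_matrix()
        y=c@[1,0,0];z=np.array([0,0,-1.]);T=np.c_[np.cross(y,z),y,z]
        print("turn",np.degrees(Ro.from_matrix(M.T@T).as_rotvec()))
        print("shift in new frame",T.T@(np.array(target)-s["tcp_pos"]))
    print("shift",M.T@(np.array(target)-s["tcp_pos"]))
E
python3 - <<'E'
from h import *
np.set_printoptions(precision=4,suppress=True)
print("big pin base",bp("top",(247,177),0), "top",[bp("top",(231.6,159),z) for z in(.15,.2)],[bp("side",(274,214),z) for z in(.15,.2)])
print(bp("side",(279,252),.12),bp("top",(209,172),.12))
go([.443,.187,.25],70);go([.443,.187,.25],-20)
E
```

```text
big pin base [0.5295 0.1956 0.    ] top [array([0.5347, 0.1998, 0.15  ]), array([0.5196, 0.1869, 0.2   ])] [array([0.5316, 0.1784, 0.15  ]), array([0.5151, 0.2564, 0.2   ])]
[0.5077 0.2629 0.12  ] [0.5129 0.2601 0.12  ]
t 0.1 pos [ 0.2271 -0.5006  0.2175] z [-0.0003  0.001  -1.    ] yaw_y -65.60509734115796 F [-0.301  -0.7652  0.6894] q [-1.2296  0.3512  1.6524  0.      1.1391 -0.0846]
turn [  -0.0214   -0.0747 -135.6051]
shift in new frame [ 0.0323  0.72   -0.0325]
shift [ 0.4806 -0.5371 -0.0319]
t 0.1 pos [ 0.2271 -0.5006  0.2175] z [-0.0003  0.001  -1.    ] yaw_y -65.60509734115796 F [-0.301  -0.7652  0.6894] q [-1.2296  0.3512  1.6524  0.      1.1391 -0.0846]
turn [ -0.0546  -0.0303 -45.6051]
shift in new frame [ 0.72   -0.0323 -0.0325]
shift [ 0.4806 -0.5371 -0.0319]
```

Call:
arm_command(
  rows=[
    [0,0,-0.008,0,0,-9.1],
    [0,0,-0.008,0,0,-9.1],
    [0,0,-0.008,0,0,-9.1],
    [0,0,-0.008,0,0,-9.1],
    [0,0,0,0,0,-9.1],
    [0.04,-0.002,0,0,0,0],
    [0.048,-0.002,0,0,0,0],
    [0.048,-0.002,0,0,0,0],
    [0.048,-0.002,0,0,0,0],
    [0.048,-0.002,0,0,0,0],
  ],
  hand=0.05,
)

```text
t: 1.35
tcp_pos: [0.2977, -0.278, 0.2498]
orientation: [-0.0, 0.82, 0.573, 0.0]
wrist_force: [0.2, -0.2, 0.6]
width: 0.0496
finger_force: 0.0
```

Call:
arm_command(
  rows=[
    [0.048,-0.002,0,0,0,0],
    [0.048,-0.002,0,0,0,0],
    [0.048,-0.002,0,0,0,0],
    [0.048,-0.002,0,0,0,0],
    [0.048,-0.002,0,0,0,0],
    [0.048,-0.002,0,0,0,0],
    [0.048,-0.002,0,0,0,0],
    [0.048,-0.002,0,0,0,0],
    [0.048,-0.002,0,0,0,0],
    [0.03,-0.002,0,0,0,0],
  ],
)

```text
t: 2.6
tcp_pos: [0.4377, 0.1631, 0.2497]
orientation: [-0.0, 0.819, 0.573, -0.0]
wrist_force: [-0.7, -0.7, -0.2]
width: 0.0501
finger_force: 0.0
```

```bash
python3 - <<'E'
from h import *
import cv2
np.set_printoptions(precision=4,suppress=True)
s=r.get_image("side");t=r.get_image("top")
a=cv2.resize(s[130:300,240:380],None,fx=3,fy=3,interpolation=2)[:510,:420]
b=cv2.resize(t[150:240,200:300],None,fx=3.7,fy=3.7,interpolation=2)
L=np.zeros((510,800,3),np.uint8);L[:,:420]=a;L[:b.shape[0],430:430+b.shape[1]]=b
cv2.imwrite("pics/c2.png",L[:,:,::-1])
go([.443,.187,.25],-20)
E
```

```text
t 2.7 pos [0.4378 0.1632 0.2495] z [-0.0006  0.0002 -1.    ] yaw_y -19.959222506221835 F [-0.2278 -0.9538 -0.8251] q [0.257  0.1642 1.8162 0.0004 1.1617 0.6052]
turn [-0.0368  0.0002  0.0408]
shift in new frame [ 0.0241 -0.0032 -0.0005]
shift [ 0.0241 -0.0032 -0.0005]
```

View pics/c2.png

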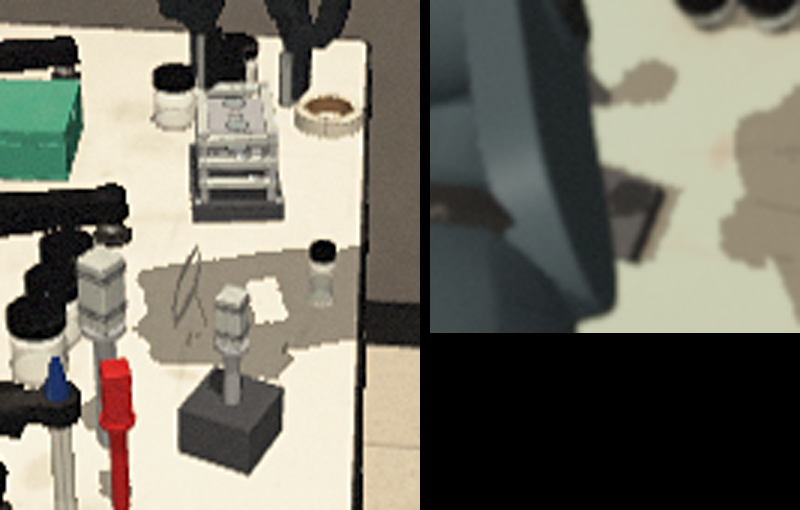

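The hand stands above the pin (handle at crop 233,320), and the handle sides line up with the jaw yaw of -20°. I'm descending onto it.

Call:
arm_command(
  rows=[
    [0.012,-0.0015,0,0,0,0],
    [0.012,-0.0015,0.01,0,0,0],
    [0,0,0.03,0,0,0],
    [0,0,0.03,0,0,0],
    [0,0,0.03,0,0,0],
    [0,0,0.025,0,0,0],
    [0,0,0.015,0,0,0],
    [0,0,0.0075,0,0,0],
    [0,0,0,0,0,0],
  ],
)

```text
t: 3.82
tcp_pos: [0.4431, 0.1847, 0.1025]
orientation: [-0.0, 0.82, 0.573, -0.0]
wrist_force: [0.7, 0.7, -0.3]
width: 0.05
finger_force: 0.0
```

Call:
arm_command(
  rows=[
    [0,0,0,0,0,0],
    [0,0,0,0,0,0],
    [0,0,0,0,0,0],
    [0,0,0,0,0,0],
    [0,0,0,0,0,0],
    [0,0,0,0,0,0],
  ],
  hand=0.01,
  squeeze=30,
)

```text
t: 4.58
tcp_pos: [0.4436, 0.1849, 0.1032]
orientation: [0.0, 0.82, 0.573, 0.001]
wrist_force: [0.5, 0.4, 6.8]
width: 0.0171
finger_force: 31.9
```

Call:
arm_command(
  rows=[
    [0,0,0,0,0,0],
    [0,0,-0.005,0,0,0],
    [0,0,-0.015,0,0,0],
    [0,0,-0.025,0,0,0],
    [0,0,-0.03,0,0,0],
    [0,0,-0.03,0,0,0],
    [0,0,-0.015,0,0,0],
    [0,0,0,0,0,0],
  ],
  squeeze=60,
)

```text
t: 5.58
tcp_pos: [0.4432, 0.1848, 0.2232]
orientation: [0.0, 0.82, 0.573, 0.001]
wrist_force: [-0.7, -0.1, -1.6]
width: 0.0163
finger_force: 59.9
```

```bash
python3 - <<'E'
from h import *
np.set_printoptions(precision=4,suppress=True)
go([.477,-.181,.23],-20)
E
```

```text
t 5.575 pos [0.4432 0.1848 0.2232] z [ 0.0013  0.0004 -1.    ] yaw_y -20.10453660164169 F [-0.6884 -0.1024 -1.6363] q [0.298  0.2167 1.8205 0.     1.103  0.6489]
turn [ 0.0639 -0.0506 -0.1045]
shift in new frame [-0.3322  0.1569 -0.0068]
shift [-0.3319  0.1575 -0.0069]
```

Call:
arm_command(
  rows=[
    [-0.02,0.0095,0,0,0,0],
    [-0.036,0.017,0,0,0,0],
    [-0.036,0.017,0,0,0,0],
    [-0.036,0.017,0,0,0,0],
    [-0.036,0.017,0,0,0,0],
    [-0.036,0.017,0,0,0,0],
    [-0.036,0.017,0,0,0,0],
    [-0.036,0.017,0,0,0,0],
    [-0.036,0.017,0,0,0,0],
    [-0.022,0.0095,0,0,0,0],
  ],
)

```text
t: 6.82
tcp_pos: [0.4745, -0.1799, 0.221]
orientation: [-0.001, 0.82, 0.572, -0.001]
wrist_force: [1.0, 0.4, -1.0]
width: 0.016
finger_force: 59.8
```

Call:
arm_command(
  rows=[
    [0,0,0.01,0,0,0],
    [0,0,0.01,0,0,0],
    [0,0,0.005,0,0,0],
    [0,0,0,0,0,0],
  ],
)

```text
t: 7.32
tcp_pos: [0.4749, -0.1777, 0.197]
orientation: [-0.0, 0.819, 0.573, -0.0]
wrist_force: [-0.8, -0.4, -0.8]
width: 0.0163
finger_force: 59.8
```

```bash
python3 - <<'E'
from h import *
import cv2
np.set_printoptions(precision=4,suppress=True)
s=r.get_image("side");t=r.get_image("top")
a=cv2.resize(s[100:210,285:360],None,fx=5,fy=5,interpolation=2)
b=cv2.resize(t[150:220,350:430],None,fx=5,fy=5,interpolation=2)
L=np.zeros((550,790,3),np.uint8);L[:,:375]=a;L[:b.shape[0],385:785]=b
cv2.imwrite("pics/c3.png",L[:,:,::-1])
go([.477,-.181,.23],-20)
p=r.state()["tcp_pos"];print(proj("side",p),proj("side",p-[0,0,.0952]),proj("side",p-[0,0,.0192]))
E
```

```text
t 7.425 pos [ 0.4753 -0.1781  0.1977] z [ 0.0003 -0.0001 -1.    ] yaw_y -20.06780907172198 F [ 0.2828 -0.5352 -1.8138] q [-0.4503  0.2974  1.782   0.      1.0619 -0.1001]
turn [ 0.0169 -0.0006 -0.0678]
shift in new frame [-0.0021  0.0026 -0.0323]
shift [-0.0021  0.0026 -0.0323]
[318.753  128.7111] [318.4188 161.2828] [318.6834 135.4945]
```

View pics/c3.png

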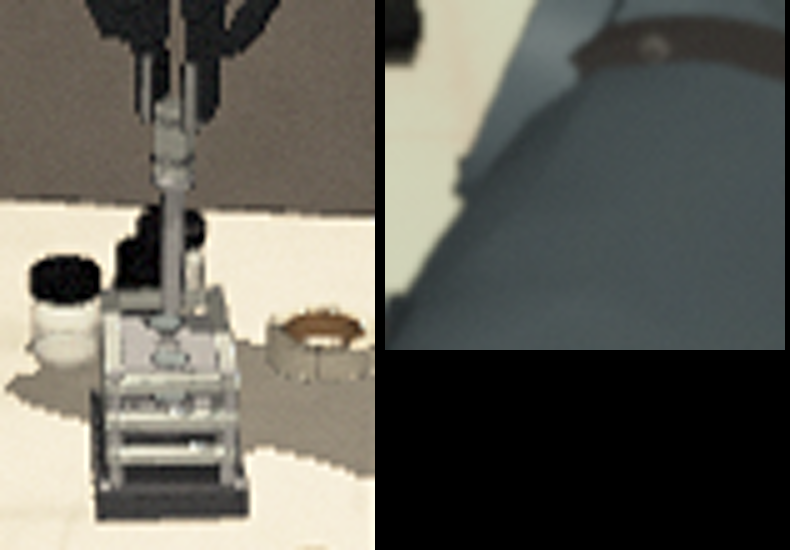

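The pin hangs with its tip at side (319,162.6), nearly over the leaf. The glasses are at (317.6,164.6) and (318.4,171).

```bash
python3 - <<'E'
from h import *
import cv2
np.set_printoptions(precision=4,suppress=True)
print("tip",bp("side",(319,162.6),.1025),"glasses",bp("side",(317.6,164.6),.084),bp("side",(318.4,171),.084))
s=r.get_image("side")
cv2.imwrite("pics/c4.png",cv2.resize(s[130:207,299:339],None,fx=7.7,fy=7.7,interpolation=2)[:,:,::-1])
E
```

```text
tip [ 0.4729 -0.1699  0.1025] glasses [ 0.4791 -0.195   0.084 ] [ 0.473  -0.1554  0.084 ]
```

View pics/c4.png

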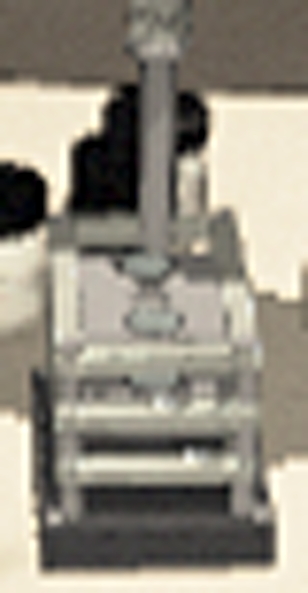

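Turning the tool so its x lies along the holder's y and its y along the holder's x, correcting about 2.5 mm in x, then going down to just above the leaf.

Call:
arm_command(
  rows=[
    [0,0,0,0,0,-9.5],
    [0,0,0,0,0,-9.5],
    [0,0,0,0,0,-9.3],
    [0,0.0025,0,0,0,0],
    [0,0,0.005,0,0,0],
    [0,0,0.005,0,0,0],
    [0,0,0.004,0,0,0],
    [0,0,0,0,0,0],
  ],
)

```text
t: 8.48
tcp_pos: [0.4774, -0.178, 0.1831]
orientation: [-0.0, 0.655, 0.756, -0.0]
wrist_force: [0.2, 0.8, -2.3]
width: 0.0159
finger_force: 59.8
```

```bash
python3 - <<'E'
from h import *
import cv2
np.set_printoptions(precision=4,suppress=True)
go([.4765,-.1765,.18],8.3)
s=r.get_image("side")
cv2.imwrite("pics/c5.png",cv2.resize(s[150:205,294:344],None,fx=10,fy=10,interpolation=2)[:,:,::-1])
c=np.array([.4760,-.180]);a=np.radians(8.3);X=np.array([np.cos(a),np.sin(a)]);Y=np.array([-X[1],X[0]])
for n,x,y,z in[("baseL",.042,.063,.018),("baseR",-.042,.063,.018),("frL",.036,.057,.086),("frR",-.036,.057,.086),("ctr84",0,0,.084),("ctr tip",0,0,.0885)]:
    print(n,(proj("side",[*(c+x*X+y*Y),z])-[294,150])*10)
E
```

```text
t 8.475 pos [ 0.4774 -0.178   0.1831] z [-0.0006  0.0003 -1.    ] yaw_y 8.165135095010008 F [ 0.2318  0.7578 -2.2887] q [-0.4483  0.3195  1.7914  0.      1.0313 -0.5908]
turn [-0.0337 -0.0239 -0.1349]
shift in new frame [ 0.0016 -0.0007  0.0031]
shift [ 0.0016 -0.0007  0.0031]
baseL [ 97.1541 491.1573]
baseR [403.5846 486.0315]
frL [117.2871 259.2163]
frR [386.457  255.6087]
ctr84 [241.6714 169.9833]
ctr tip [241.8173 155.4081]
```

View pics/c5.png

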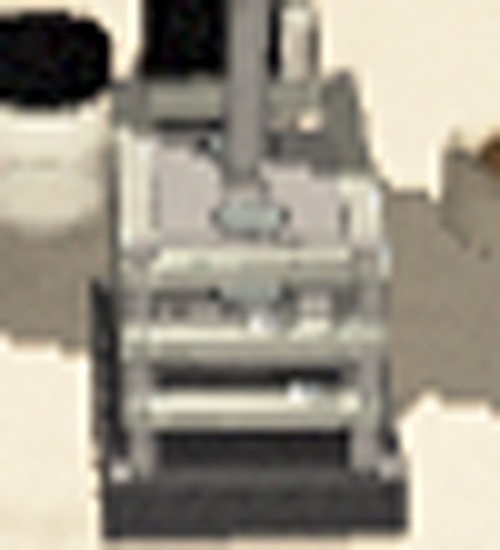

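The tip is at crop (242,180) and the holder's centre line is near column 245, so the x error is under 1 mm. The tip seems about 4 mm to the +y side of the hole. Now feeling down.

Call:
arm_command(
  rows=[
    [-0.003,0,0.001,0,0,0],
    [0,0,0.001,0,0,0],
    [0,0,0.001,0,0,0],
    [0,0,0.001,0,0,0],
    [0,0,0,0,0,0],
  ],
)

```text
t: 9.15
tcp_pos: [0.478, -0.181, 0.1795]
orientation: [-0.0, 0.655, 0.756, 0.0]
wrist_force: [0.2, -0.1, -1.4]
width: 0.0164
finger_force: 59.8
```

Call:
arm_command(
  rows=[
    [0,0,0.0005,0,0,0],
    [0,0,0.0005,0,0,0],
    [0,0,0,0,0,0],
  ],
)

```text
t: 9.52
tcp_pos: [0.4783, -0.1812, 0.1789]
orientation: [0.0, 0.655, 0.756, 0.0]
wrist_force: [-0.4, 1.3, 4.4]
width: 0.0161
finger_force: 60.5
```

Call:
arm_command(
  rows=[
    [0.001,0,0,0,0,0],
    [0.001,0,0,0,0,0],
    [0,0,0,0,0,0],
  ],
)

```text
t: 9.9
tcp_pos: [0.4779, -0.1792, 0.1787]
orientation: [0.0, 0.655, 0.756, -0.0]
wrist_force: [-0.3, -1.1, 4.0]
width: 0.0162
finger_force: 60.5
```

Call:
arm_command(
  rows=[
    [0.001,0,0,0,0,0],
    [0.001,0,0,0,0,0],
    [0,0,0,0,0,0],
  ],
)

```text
t: 10.28
tcp_pos: [0.4775, -0.1771, 0.1785]
orientation: [0.0, 0.655, 0.756, -0.0]
wrist_force: [0.7, -1.8, 4.4]
width: 0.0162
finger_force: 60.5
```

Call:
arm_command(
  rows=[
    [0.001,0,0,0,0,0],
    [0.001,0,0,0,0,0],
    [0.001,0,0,0,0,0],
    [0,0,0,0,0,0],
  ],
)

```text
t: 10.78
tcp_pos: [0.477, -0.174, 0.1785]
orientation: [-0.0, 0.655, 0.756, 0.0]
wrist_force: [-0.8, -2.9, 3.5]
width: 0.0157
finger_force: 60.5
```

Call:
arm_command(
  rows=[
    [-0.003,0,0,0,0,0],
    [-0.003,0,0,0,0,0],
    [-0.003,0,0,0,0,0],
    [0,0,0,0,0,0],
  ],
)

```text
t: 11.28
tcp_pos: [0.4782, -0.1824, 0.1786]
orientation: [-0.001, 0.655, 0.756, 0.001]
wrist_force: [-0.6, 2.4, 8.0]
width: 0.016
finger_force: 61.0
```

Call:
arm_command(
  rows=[
    [-0.001,0,0,0,0,0],
    [-0.001,0,0,0,0,0],
    [0,0,0,0,0,0],
  ],
)

```text
t: 11.65
tcp_pos: [0.4785, -0.1843, 0.1786]
orientation: [-0.001, 0.655, 0.756, 0.001]
wrist_force: [0.4, 2.4, 8.5]
width: 0.0161
finger_force: 61.0
```

Call:
arm_command(
  rows=[
    [0,0,-0.002,0,0,0],
    [0,0,-0.001,0,0,0],
    [0,0,0,0,0,0],
  ],
)

```text
t: 12.02
tcp_pos: [0.4784, -0.1849, 0.1812]
orientation: [-0.0, 0.655, 0.756, -0.0]
wrist_force: [-0.2, -0.1, -0.9]
width: 0.0162
finger_force: 59.8
```

```bash
python3 - <<'E'
from h import *
import cv2
np.set_printoptions(precision=4,suppress=True)
go([.4765,-.1765,.18],8.3)
s=np.mean([r.get_image("side") for _ in range(4)],0).astype(np.uint8)
cv2.imwrite("pics/c6.png",cv2.resize(s[152:190,294:344],None,fx=14,fy=14,interpolation=2)[:,:,::-1])
E
```

```text
t 12.025 pos [ 0.4784 -0.1849  0.1812] z [-0.0007  0.0005 -1.    ] yaw_y 8.193033199671234 F [-0.2331 -0.1285 -0.925 ] q [-0.4596  0.3278  1.7849  0.0001  1.0297 -0.6027]
turn [-0.0368 -0.0329 -0.107 ]
shift in new frame [ 0.0086 -0.0006  0.0012]
shift [ 0.0086 -0.0006  0.0012]
```

View pics/c6.png

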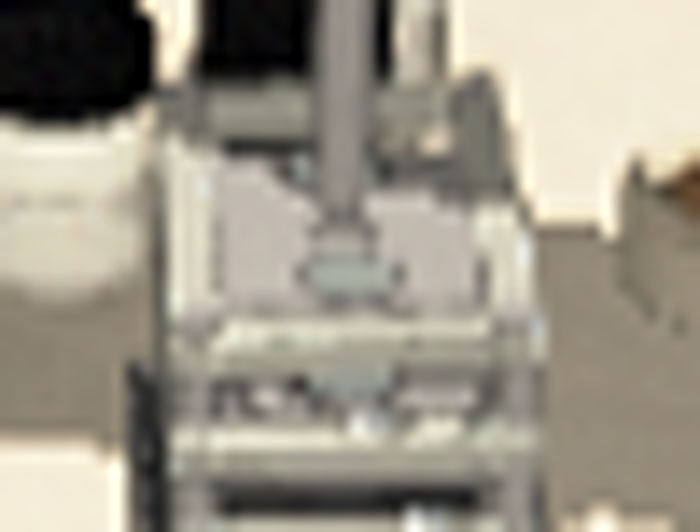

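The near glass is still at (319.1,171.6), so the leaf hasn't moved. The hole is near crop (346,228), ahead of the tip at (343,200) in +y. I'm scanning further in +y.

Call:
arm_command(
  rows=[
    [0.005,0,0,0,0,0],
    [0.005,0,0,0,0,0],
    [0.001,0,0.001,0,0,0],
    [0,0,0.001,0,0,0],
    [0,0,0.0008,0,0,0],
    [0,0,0,0,0,0],
  ],
)

```text
t: 12.98
tcp_pos: [0.4773, -0.1743, 0.179]
orientation: [0.0, 0.655, 0.756, 0.0]
wrist_force: [-0.8, 0.7, 4.4]
width: 0.0162
finger_force: 60.5
```

Call:
arm_command(
  rows=[
    [0.001,0,0,0,0,0],
    [0.001,0,0,0,0,0],
    [0,0,0,0,0,0],
  ],
)

```text
t: 13.35
tcp_pos: [0.477, -0.1725, 0.1791]
orientation: [0.001, 0.655, 0.756, -0.0]
wrist_force: [-1.1, -1.0, 4.1]
width: 0.0164
finger_force: 60.6
```

Call:
arm_command(
  rows=[
    [0.001,0,0,0,0,0],
    [0.001,0,0,0,0,0],
    [0,0,0,0,0,0],
  ],
)

```text
t: 13.72
tcp_pos: [0.4768, -0.1706, 0.1791]
orientation: [0.001, 0.655, 0.756, -0.0]
wrist_force: [-0.1, -1.7, 5.0]
width: 0.0161
finger_force: 60.6
```

Call:
arm_command(
  rows=[
    [0.001,0,0,0,0,0],
    [0.001,0,0,0,0,0],
    [0,0,0,0,0,0],
  ],
)

```text
t: 14.1
tcp_pos: [0.4765, -0.1686, 0.1791]
orientation: [0.001, 0.655, 0.756, -0.0]
wrist_force: [-0.4, -2.4, 5.1]
width: 0.0161
finger_force: 60.6
```

Call:
arm_command(
  rows=[
    [0.001,0,0,0,0,0],
    [0.001,0,0,0,0,0],
    [0,0,0,0,0,0],
  ],
)

```text
t: 14.48
tcp_pos: [0.4762, -0.1666, 0.1791]
orientation: [0.001, 0.655, 0.756, -0.0]
wrist_force: [-0.2, -2.6, 6.0]
width: 0.0161
finger_force: 60.6
```

Call:
arm_command(
  rows=[
    [0,0,-0.002,0,0,0],
    [0,0,-0.002,0,0,0],
    [0,0,0,0,0,0],
  ],
)

```text
t: 14.85
tcp_pos: [0.4758, -0.1661, 0.1826]
orientation: [-0.0, 0.655, 0.756, 0.0]
wrist_force: [-0.4, 0.6, -0.9]
width: 0.0163
finger_force: 59.8
```

```bash
python3 - <<'E'
from h import *
import cv2
np.set_printoptions(precision=4,suppress=True)
go([.4765,-.1765,.18],8.3)
s=np.mean([r.get_image("side") for _ in range(4)],0).astype(np.uint8)
a=cv2.resize(s[155:185,304:334],None,fx=20,fy=20,interpolation=2)
cv2.imwrite("pics/c7.png",a[:,:,::-1])
E
```

```text
t 14.85 pos [ 0.4758 -0.1661  0.1826] z [-0.0003  0.0003 -1.    ] yaw_y 8.197562890562688 F [-0.3602  0.6393 -0.9144] q [-0.4283  0.3102  1.8061  0.0002  1.0257 -0.5714]
turn [-0.0143 -0.0191 -0.1024]
shift in new frame [-0.0104 -0.0008  0.0026]
shift [-0.0104 -0.0008  0.0026]
```

View pics/c7.png

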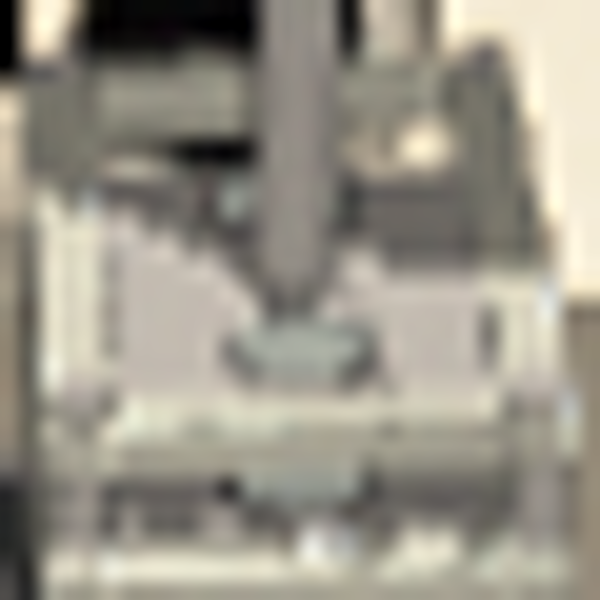

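The tip is now close to the near glass, with the glass at (319,172.5), and the leaf has been dragged about 4 mm in +y. I'll switch to lift, shift and peck in -y so the leaf isn't dragged.

Call:
arm_command(
  rows=[
    [-0.004,0,0,0,0,0],
    [0,0,0.002,0,0,0],
    [0,0,0.0022,0,0,0],
    [0,0,0,0,0,0],
  ],
)

```text
t: 15.55
tcp_pos: [0.4766, -0.1703, 0.1787]
orientation: [0.0, 0.655, 0.756, 0.0]
wrist_force: [-1.2, -0.1, 2.2]
width: 0.0163
finger_force: 60.3
```

Call:
arm_command(
  rows=[
    [0,0,-0.002,0,0,0],
    [-0.003,0,0,0,0,0],
    [0,0,0.002,0,0,0],
    [0,0,0,0,0,0],
  ],
)

```text
t: 16.05
tcp_pos: [0.4767, -0.1731, 0.1782]
orientation: [-0.0, 0.655, 0.756, -0.0]
wrist_force: [-0.4, 0.6, -1.1]
width: 0.0164
finger_force: 59.8
```

Call:
arm_command(
  rows=[
    [0,0,-0.002,0,0,0],
    [-0.003,0,0,0,0,0],
    [0,0,0.002,0,0,0],
    [0,0,0,0,0,0],
  ],
)

```text
t: 16.55
tcp_pos: [0.4775, -0.1763, 0.1787]
orientation: [0.0, 0.655, 0.756, 0.0]
wrist_force: [0.1, 0.3, 2.9]
width: 0.0163
finger_force: 60.3
```

No contact at y -0.173, so that's the hole. Returning there and feeding down.

Call:
arm_command(
  rows=[
    [0,0,-0.002,0,0,0],
    [0.003,0,0,0,0,0],
    [0,0,0.002,0,0,0],
    [0,0,0.001,0,0,0],
    [0,0,0,0,0,0],
  ],
)

```text
t: 17.18
tcp_pos: [0.4768, -0.1731, 0.1773]
orientation: [-0.0, 0.655, 0.756, -0.0]
wrist_force: [-0.2, -0.4, -1.6]
width: 0.016
finger_force: 59.8
```

Call:
arm_command(
  rows=[
    [0,0,0.001,0,0,0],
    [0,0,0.001,0,0,0],
    [0,0,0,0,0,0],
  ],
)

```text
t: 17.55
tcp_pos: [0.4769, -0.1731, 0.1754]
orientation: [-0.0, 0.655, 0.756, 0.0]
wrist_force: [1.3, 0.6, -1.4]
width: 0.0163
finger_force: 59.8
```

Call:
arm_command(
  rows=[
    [0,0,0.001,0,0,0],
    [0,0,0.001,0,0,0],
    [0,0,0.001,0,0,0],
    [0,0,0,0,0,0],
  ],
)

```text
t: 18.05
tcp_pos: [0.4768, -0.1731, 0.1724]
orientation: [-0.0, 0.655, 0.756, -0.0]
wrist_force: [1.4, -0.5, -1.4]
width: 0.0163
finger_force: 59.8
```

Call:
arm_command(
  rows=[
    [0,0,0.002,0,0,0],
    [0,0,0.002,0,0,0],
    [0,0,0.002,0,0,0],
    [0,0,0.002,0,0,0],
    [0,0,0.002,0,0,0],
    [0,0,0.002,0,0,0],
    [0,0,0,0,0,0],
  ],
)

```text
t: 18.92
tcp_pos: [0.4768, -0.1731, 0.1604]
orientation: [-0.0, 0.655, 0.756, -0.0]
wrist_force: [1.0, 0.7, -0.1]
width: 0.0163
finger_force: 59.8
```

Call:
arm_command(
  rows=[
    [0,0,0.002,0,0,0],
    [0,0,0.0015,0,0,0],
    [0,0,0.0008,0,0,0],
    [0,0,0,0,0,0],
  ],
)

```text
t: 19.42
tcp_pos: [0.4773, -0.1734, 0.1569]
orientation: [0.001, 0.655, 0.756, 0.0]
wrist_force: [-1.2, -0.3, 6.4]
width: 0.0162
finger_force: 60.8
```

Call:
arm_command(
  rows=[
    [0,0,-0.002,0,0,0],
    [-0.003,0,0,0,0,0],
    [0,0,0.002,0,0,0],
    [0,0,0,0,0,0],
  ],
)

```text
t: 19.92
tcp_pos: [0.4772, -0.176, 0.1559]
orientation: [-0.0, 0.655, 0.756, -0.0]
wrist_force: [-0.2, 1.9, 0.2]
width: 0.0165
finger_force: 60.0
```

Call:
arm_command(
  rows=[
    [0,0,-0.002,0,0,0],
    [-0.003,0,0,0,0,0],
    [0,0,0.002,0,0,0],
    [0,0,0,0,0,0],
  ],
)

```text
t: 20.42
tcp_pos: [0.4777, -0.1791, 0.156]
orientation: [-0.0, 0.655, 0.756, -0.0]
wrist_force: [-0.1, 2.1, -1.1]
width: 0.0161
finger_force: 59.8
```

The middle hole is found at about -0.179. Feeding down.

Call:
arm_command(
  rows=[
    [0,0,0.001,0,0,0],
    [0,0,0.001,0,0,0],
    [0,0,0.001,0,0,0],
    [0,0,0,0,0,0],
  ],
)

```text
t: 20.92
tcp_pos: [0.4777, -0.1791, 0.1531]
orientation: [-0.0, 0.655, 0.756, 0.0]
wrist_force: [-0.7, 2.1, -0.7]
width: 0.0165
finger_force: 59.9
```

Call:
arm_command(
  rows=[
    [0,0,0.001,0,0,0],
    [0,0,0.001,0,0,0],
    [0,0,0.001,0,0,0],
    [0,0,0,0,0,0],
  ],
)

```text
t: 21.42
tcp_pos: [0.4777, -0.179, 0.1501]
orientation: [-0.0, 0.655, 0.756, -0.0]
wrist_force: [-0.1, 2.4, -0.7]
width: 0.0161
finger_force: 59.9
```

Call:
arm_command(
  rows=[
    [0,0,0.002,0,0,0],
    [0,0,0.002,0,0,0],
    [0,0,0.002,0,0,0],
    [0,0,0.002,0,0,0],
    [0,0,0.002,0,0,0],
    [0,0,0.002,0,0,0],
    [0,0,0,0,0,0],
  ],
)

```text
t: 22.3
tcp_pos: [0.4777, -0.179, 0.138]
orientation: [-0.0, 0.655, 0.756, -0.0]
wrist_force: [-0.6, 3.0, -2.2]
width: 0.0163
finger_force: 59.7
```

Call:
arm_command(
  rows=[
    [0,0,0.002,0,0,0],
    [0,0,0.0015,0,0,0],
    [0,0,0.0008,0,0,0],
    [0,0,0,0,0,0],
  ],
)

```text
t: 22.8
tcp_pos: [0.4784, -0.1795, 0.1351]
orientation: [0.001, 0.655, 0.756, 0.0]
wrist_force: [-3.3, 2.0, 12.4]
width: 0.0163
finger_force: 61.5
```

Call:
arm_command(
  rows=[
    [0,0,-0.002,0,0,0],
    [-0.003,0,0,0,0,0],
    [0,0,0.002,0,0,0],
    [0,0,0,0,0,0],
  ],
)

```text
t: 23.3
tcp_pos: [0.4788, -0.1824, 0.135]
orientation: [0.001, 0.655, 0.756, 0.0]
wrist_force: [-2.9, 4.2, 14.4]
width: 0.0163
finger_force: 61.8
```

Call:
arm_command(
  rows=[
    [0,0,-0.002,0,0,0],
    [-0.003,0,0,0,0,0],
    [0,0,0.0015,0,0,0],
    [0,0,0,0,0,0],
  ],
)

```text
t: 23.8
tcp_pos: [0.479, -0.1853, 0.1351]
orientation: [0.0, 0.655, 0.756, 0.0]
wrist_force: [-3.6, 4.8, 11.7]
width: 0.0164
finger_force: 61.3
```

Call:
arm_command(
  rows=[
    [0,0,-0.002,0,0,0],
    [-0.003,0,0,0,0,0],
    [0,0,0.002,0,0,0],
    [0,0,0,0,0,0],
  ],
)

```text
t: 24.3
tcp_pos: [0.4795, -0.1883, 0.1351]
orientation: [0.001, 0.655, 0.756, 0.0]
wrist_force: [-2.6, 4.2, 11.1]
width: 0.0164
finger_force: 61.2
```

Call:
arm_command(
  rows=[
    [0,0,-0.002,0,0,0],
    [-0.003,0,0,0,0,0],
    [0,0,0.002,0,0,0],
    [0,0,0,0,0,0],
  ],
)

```text
t: 24.8
tcp_pos: [0.4799, -0.1912, 0.135]
orientation: [0.001, 0.655, 0.756, 0.0]
wrist_force: [-2.0, 3.6, 9.0]
width: 0.0161
finger_force: 61.1
```

Call:
arm_command(
  rows=[
    [0,0,-0.003,0,0,0],
    [0.005,0,0,0,0,0],
    [0.005,0,0,0,0,0],
    [0.005,0,0,0,0,0],
    [0,0,0.0015,0,0,0],
    [0,0,0.0012,0,0,0],
    [0,0,0,0,0,0],
  ],
)

```text
t: 25.68
tcp_pos: [0.4778, -0.1768, 0.1353]
orientation: [0.001, 0.655, 0.756, -0.0]
wrist_force: [-1.5, -4.9, 3.6]
width: 0.0159
finger_force: 60.5
```

Call:
arm_command(
  rows=[
    [0,0,-0.002,0,0,0],
    [0.003,0,0,0,0,0],
    [0,0,0.002,0,0,0],
    [0,0,0,0,0,0],
  ],
)

```text
t: 26.18
tcp_pos: [0.4773, -0.1735, 0.1352]
orientation: [0.001, 0.655, 0.756, -0.0]
wrist_force: [-0.9, -4.9, 5.1]
width: 0.0162
finger_force: 60.5
```

Call:
arm_command(
  rows=[
    [0,0,-0.002,0,0,0],
    [0.003,0,0,0,0,0],
    [0,0,0.002,0,0,0],
    [0,0,0,0,0,0],
  ],
)

```text
t: 26.68
tcp_pos: [0.4768, -0.1704, 0.1352]
orientation: [0.0, 0.655, 0.756, 0.0]
wrist_force: [-0.5, -4.2, 3.8]
width: 0.0161
finger_force: 60.5
```

Call:
arm_command(
  rows=[
    [0,0,-0.002,0,0,0],
    [0.003,0,0,0,0,0],
    [0,0,0.002,0,0,0],
    [0,0,0,0,0,0],
  ],
)

```text
t: 27.18
tcp_pos: [0.4765, -0.1676, 0.1352]
orientation: [0.001, 0.655, 0.756, 0.0]
wrist_force: [-0.4, -5.8, 3.9]
width: 0.0161
finger_force: 60.4
```

Call:
arm_command(
  rows=[
    [0,0,-0.002,0,0,0],
    [0.003,0,0,0,0,0],
    [0,0,0.002,0,0,0],
    [0,0,0,0,0,0],
  ],
)

```text
t: 27.68
tcp_pos: [0.4761, -0.1646, 0.1352]
orientation: [0.001, 0.655, 0.756, 0.0]
wrist_force: [0.4, -5.8, 3.0]
width: 0.0161
finger_force: 60.1
```

Call:
arm_command(
  rows=[
    [0,0,-0.003,0,0,0],
    [-0.006,0,0,0,0,0],
    [-0.006,0,0,0,0,0],
    [-0.006,0,0,0,0,0],
    [-0.006,0,0,0,0,0],
    [-0.005,0,0,0,0,0],
    [0,0,0.0015,0,0,0],
    [0,0,0.0015,0,0,0],
    [0,0,0,0,0,0],
  ],
)

```text
t: 28.8
tcp_pos: [0.4796, -0.1924, 0.1344]
orientation: [-0.001, 0.655, 0.756, 0.0]
wrist_force: [0.8, 5.0, -0.8]
width: 0.0162
finger_force: 59.8
```

```bash
python3 - <<'E'
from h import *
import cv2
np.set_printoptions(precision=4,suppress=True)
go([.4795,-.194,.135],8.3)
s=np.mean([r.get_image("side") for _ in range(4)],0).astype(np.uint8)
a=cv2.resize(s[155:210,294:344],None,fx=10.9,fy=10.9,interpolation=2)
cv2.imwrite("pics/c8.png",a[:,:,::-1])
E
```

```text
t 28.8 pos [ 0.4796 -0.1924  0.1344] z [-0.0004  0.0011 -1.    ] yaw_y 8.186782536693743 F [ 0.7516  5.0383 -0.8438] q [-0.4721  0.3984  1.8157  0.001   0.9283 -0.6156]
turn [-0.0147 -0.0671 -0.1132]
shift in new frame [-0.0015 -0.0003 -0.0006]
shift [-0.0015 -0.0003 -0.0006]
```

View pics/c8.png

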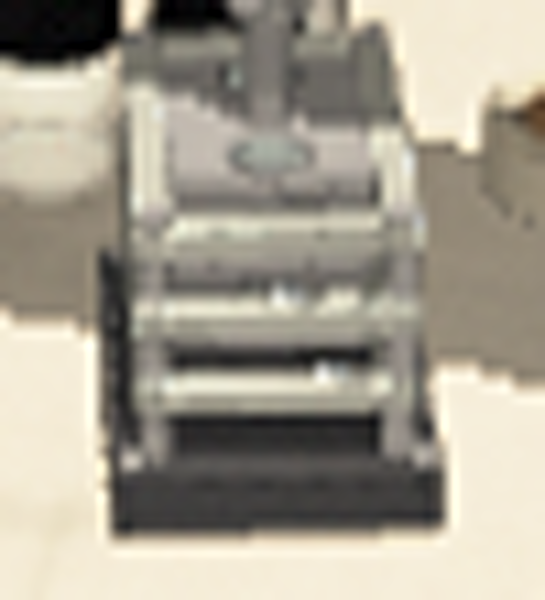

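The leaves have followed the pin toward -y. At y -0.192 there is no contact force and z is below the surface, so the lowest hole is found.

Call:
arm_command(
  rows=[
    [-0.001,0,0.001,0,0,0],
    [0,0,0.001,0,0,0],
    [0,0,0.001,0,0,0],
    [0,0,0,0,0,0],
  ],
)

```text
t: 29.5
tcp_pos: [0.4798, -0.1937, 0.1315]
orientation: [-0.0, 0.655, 0.756, 0.0]
wrist_force: [1.1, 4.9, 0.5]
width: 0.0161
finger_force: 59.9
```

Call:
arm_command(
  rows=[
    [0,0,0.001,0,0,0],
    [0,0,0.001,0,0,0],
    [0,0,0.001,0,0,0],
    [0,0,0,0,0,0],
  ],
)

```text
t: 30.0
tcp_pos: [0.4798, -0.1937, 0.1286]
orientation: [-0.0, 0.655, 0.756, 0.0]
wrist_force: [0.5, 5.2, 1.6]
width: 0.0163
finger_force: 59.9
```

Call:
arm_command(
  rows=[
    [0,0,0.002,0,0,0],
    [0,0,0.002,0,0,0],
    [0,0,0.002,0,0,0],
    [0,0,0.002,0,0,0],
    [0,0,0.002,0,0,0],
    [0,0,0.002,0,0,0],
    [0,0,0,0,0,0],
  ],
)

```text
t: 30.88
tcp_pos: [0.4799, -0.1938, 0.1165]
orientation: [-0.0, 0.655, 0.756, 0.0]
wrist_force: [2.1, 4.1, 0.0]
width: 0.016
finger_force: 59.8
```

Call:
arm_command(
  rows=[
    [0.003,0,0,0,0,0],
    [0.003,0,0,0,0,0],
    [0.003,0,0,0,0,0],
    [0.003,0,0,0,0,0],
    [0,0,0.002,0,0,0],
    [0,0,0.0015,0,0,0],
    [0,0,0.0005,0,0,0],
    [0,0,0,0,0,0],
  ],
)

```text
t: 31.88
tcp_pos: [0.4788, -0.1829, 0.1133]
orientation: [0.001, 0.655, 0.756, -0.0]
wrist_force: [0.8, -5.7, 2.5]
width: 0.016
finger_force: 60.1
```

Call:
arm_command(
  rows=[
    [0,0,-0.0015,0,0,0],
    [0.0025,0,0,0,0,0],
    [0,0,0.0018,0,0,0],
    [0,0,0,0,0,0],
  ],
)

```text
t: 32.38
tcp_pos: [0.4785, -0.1805, 0.113]
orientation: [0.001, 0.655, 0.756, -0.0]
wrist_force: [0.8, -6.5, 2.8]
width: 0.0159
finger_force: 59.9
```

Call:
arm_command(
  rows=[
    [0,0,-0.0015,0,0,0],
    [0.0025,0,0,0,0,0],
    [0,0,0.0018,0,0,0],
    [0,0,0,0,0,0],
  ],
)

```text
t: 32.88
tcp_pos: [0.4782, -0.1781, 0.1127]
orientation: [0.002, 0.655, 0.756, -0.0]
wrist_force: [1.2, -5.6, 2.1]
width: 0.0163
finger_force: 59.9
```

Call:
arm_command(
  rows=[
    [0,0,0.001,0,0,0],
    [0,0,0,0,0,0],
    [0,0,0,0,0,0],
  ],
)

```text
t: 33.25
tcp_pos: [0.4784, -0.1782, 0.1124]
orientation: [0.002, 0.655, 0.756, -0.0]
wrist_force: [-2.1, -6.1, 9.5]
width: 0.0161
finger_force: 60.8
```

Real contact. Backing off and pecking further.

Call:
arm_command(
  rows=[
    [0,0,-0.0025,0,0,0],
    [0.0025,0,0,0,0,0],
    [0,0,0.0022,0,0,0],
    [0,0,0,0,0,0],
  ],
)

```text
t: 33.75
tcp_pos: [0.4779, -0.1758, 0.1122]
orientation: [0.002, 0.655, 0.756, -0.0]
wrist_force: [-0.0, -6.7, 4.4]
width: 0.0162
finger_force: 60.1
```

Call:
arm_command(
  rows=[
    [0,0,-0.0022,0,0,0],
    [0.0025,0,0,0,0,0],
    [0,0,0.0022,0,0,0],
    [0,0,0,0,0,0],
  ],
)

```text
t: 34.25
tcp_pos: [0.4775, -0.1733, 0.1121]
orientation: [0.002, 0.655, 0.756, -0.0]
wrist_force: [1.0, -7.7, 3.1]
width: 0.0164
finger_force: 59.8
```

Call:
arm_command(
  rows=[
    [0,0,-0.003,0,0,0],
    [0,0,0,0,0,0],
  ],
  squeeze=110,
)

```text
t: 34.5
tcp_pos: [0.4772, -0.173, 0.1148]
orientation: [0.001, 0.655, 0.756, -0.0]
wrist_force: [0.6, -6.1, -0.6]
width: 0.0143
finger_force: 108.9
```

```bash
python3 - <<'E'
from h import *
import cv2
np.set_printoptions(precision=4,suppress=True)
go([.4785,-.1825,.1155],8.3)
s=np.mean([r.get_image("side") for _ in range(4)],0).astype(np.uint8)
a=cv2.resize(s[130:205,289:349],None,fx=8,fy=8,interpolation=2)
cv2.imwrite("pics/c9.png",a[:,:,::-1])
p=r.state()["tcp_pos"]
f=lambda X:(proj("side",X)-[289,130])*8
a=np.radians(8.3);Y=np.array([-np.sin(a),np.cos(a),0])
for th in(0,5,10):
  d=np.array([0,0,-1])*np.cos(np.radians(th))-Y*np.sin(np.radians(th))
  pin=p+[-.002,.0015,0]
  print(th,"handle top",f(pin-d*.026),"collar",f(pin+d*.0165),"at leaf",f(pin+d*.0315))
E
```

```text
t 34.5 pos [ 0.4772 -0.173   0.1148] z [ 0.0013 -0.0019 -1.    ] yaw_y 8.212452861218187 F [ 0.6361 -6.097  -0.5521] q [-0.4389  0.4123  1.8553 -0.0015  0.872  -0.5813]
turn [ 0.0568  0.1173 -0.0876]
shift in new frame [-0.0096 -0.     -0.0007]
shift [-0.0096 -0.     -0.0007]
0 handle top [234.8957 155.8909] collar [233.7539 269.6137] at leaf [233.3606 308.7947]
5 handle top [235.2227 158.8959] collar [233.5517 267.6324] at leaf [232.978  304.9656]
10 handle top [235.5429 162.4278] collar [233.3547 265.3405] at leaf [232.6059 300.5589]
```

View pics/c9.png

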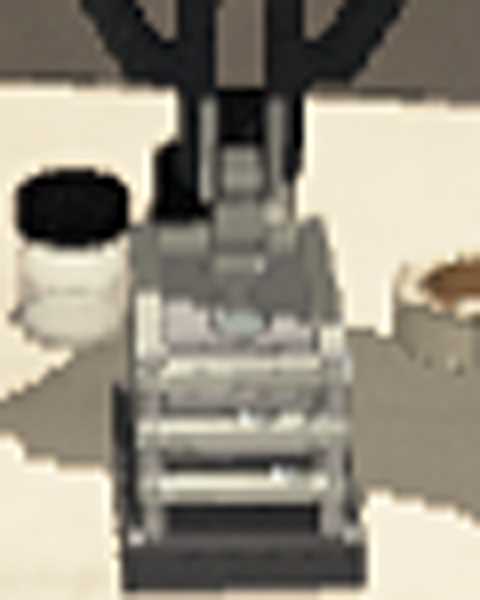

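The leaf glass is at (319,170.3), lagging well behind the TCP, so the pin has swung in the pads about the closing axis. I'll let go with the pin standing in the leaves, turn the jaws 90° so they close along the holder's y, and regrip. That squares the pin up and holds it stiff in the scan direction.

Call:
arm_command(
  rows=[
    [0,0,0.002,0,0,0],
    [0,0,0,0,0,0],
  ],
)

```text
t: 34.95
tcp_pos: [0.4774, -0.1731, 0.113]
orientation: [0.001, 0.655, 0.756, -0.0]
wrist_force: [1.3, -6.2, 2.4]
width: 0.0143
finger_force: 109.2
```

Call:
arm_command(
  rows=[
    [0,0,0,0,0,0],
    [0,0,0,0,0,0],
    [0,0,0,0,0,0],
    [0,0,0,0,0,0],
  ],
  hand=0.07,
  squeeze=30,
)

```text
t: 35.45
tcp_pos: [0.4767, -0.172, 0.1123]
orientation: [-0.0, 0.655, 0.756, -0.0]
wrist_force: [0.3, 1.1, -0.5]
width: 0.07
finger_force: 0.0
```

Call:
arm_command(
  rows=[
    [0,0,0,0,0,9],
    [0,0,0,0,0,9],
    [0,0,0,0,0,9],
    [0,0,0,0,0,9],
    [0,0,0,0,0,9],
    [0,0,0,0,0,9],
    [0,0,0,0,0,9],
    [0,0,0,0,0,9],
    [0,0,0,0,0,9],
    [0,0,0,0,0,9],
  ],
)

```text
t: 36.7
tcp_pos: [0.4767, -0.1721, 0.1124]
orientation: [-0.0, 0.998, 0.069, -0.0]
wrist_force: [-0.3, -0.5, -0.3]
width: 0.0701
finger_force: 0.0
```

```bash
python3 - <<'E'
from h import *
import cv2
np.set_printoptions(precision=4,suppress=True)
go([.4785,-.1825,.1125],-81.7)
s=np.mean([r.get_image("side") for _ in range(4)],0).astype(np.uint8)
a=cv2.resize(s[135:185,294:344],None,fx=12,fy=12,interpolation=2)
cv2.imwrite("pics/c10.png",a[:,:,::-1])
f=lambda X:(proj("side",X)-[294,135])*12
for y in(-.185,-.175): print(y,"handle top",f([.4765,y,.130]),"collar",f([.4765,y,.09]))
E
```

```text
t 36.7 pos [ 0.4767 -0.1721  0.1124] z [-0.0001  0.0001 -1.    ] yaw_y -82.10251971972517 F [-0.3287 -0.4745 -0.3178] q [-0.4383  0.4158  1.8574  0.0001  0.8686  0.9946]
turn [-0.0081  0.0063 -0.4025]
shift in new frame [ 0.0003  0.0106 -0.0001]
shift [ 0.0004  0.0106 -0.0001]
-0.185 handle top [291.7432 193.0186] collar [290.162  351.1796]
-0.175 handle top [287.5247 210.9766] collar [286.0023 369.9545]
```

View pics/c10.png

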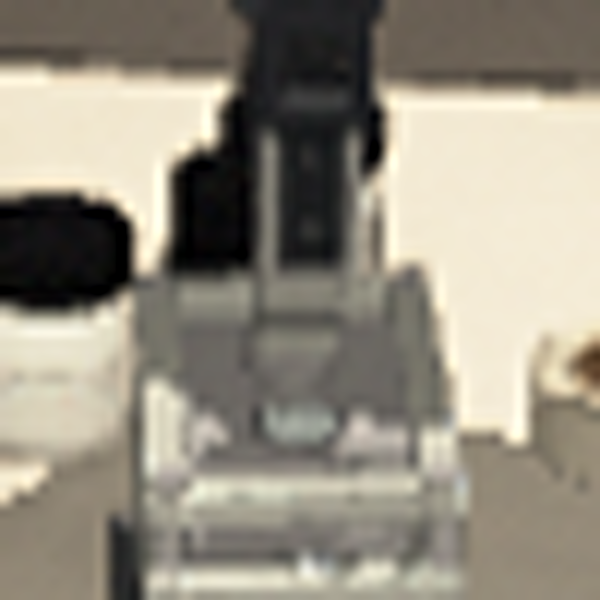

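Call:
arm_command(
  rows=[
    [0,0.004,0,0,0,0],
    [0,0.004,0,0,0,0],
    [0,0,0,0,0,0],
  ],
)

```text
t: 37.28
tcp_pos: [0.4779, -0.1804, 0.1123]
orientation: [-0.0, 0.997, 0.072, -0.0]
wrist_force: [0.4, 0.5, 0.3]
width: 0.0699
finger_force: 0.0
```

Call:
arm_command(
  rows=[
    [0,0,0,0,0,0],
    [0,0,0,0,0,0],
    [0,0,0,0,0,0],
    [0,0,0,0,0,0],
    [0,0,0,0,0,0],
  ],
  hand=0.008,
  squeeze=40,
)

```text
t: 37.9
tcp_pos: [0.4781, -0.1802, 0.1126]
orientation: [0.0, 0.997, 0.072, 0.0]
wrist_force: [0.5, -0.3, 3.1]
width: 0.0174
finger_force: 38.5
```

Call:
arm_command(
  rows=[
    [0,0,0,0,0,0],
    [0,0,0,0,0,0],
    [0,0,0,0,0,0],
  ],
  squeeze=80,
)

```text
t: 38.28
tcp_pos: [0.4782, -0.1803, 0.1127]
orientation: [0.0, 0.997, 0.071, 0.0]
wrist_force: [-0.2, -1.9, 4.5]
width: 0.0159
finger_force: 77.0
```

Call:
arm_command(
  rows=[
    [0,0,0.001,0,0,0],
    [0,0,0,0,0,0],
  ],
)

```text
t: 38.52
tcp_pos: [0.4787, -0.1804, 0.1125]
orientation: [0.001, 0.997, 0.071, 0.001]
wrist_force: [-1.2, -0.1, 13.3]
width: 0.0161
finger_force: 77.8
```

Call:
arm_command(
  rows=[
    [0,0,-0.0025,0,0,0],
    [0,0.0025,0,0,0,0],
    [0,0,0.0023,0,0,0],
    [0,0,0,0,0,0],
  ],
)

```text
t: 39.02
tcp_pos: [0.4788, -0.1824, 0.1126]
orientation: [-0.0, 0.997, 0.071, 0.001]
wrist_force: [-2.2, 4.6, 16.4]
width: 0.0158
finger_force: 78.2
```

Call:
arm_command(
  rows=[
    [0,0,-0.0025,0,0,0],
    [0,-0.0045,0,0,0,0],
    [0,0,0.0015,0,0,0],
    [0,0,0,0,0,0],
  ],
)

```text
t: 39.52
tcp_pos: [0.4779, -0.1785, 0.1127]
orientation: [0.0, 0.997, 0.072, 0.0]
wrist_force: [1.4, -4.1, 2.1]
width: 0.0154
finger_force: 80.8
```

Call:
arm_command(
  rows=[
    [0,0,-0.0015,0,0,0],
    [0,-0.0022,0,0,0,0],
    [0,0,0.0015,0,0,0],
    [0,0,0,0,0,0],
  ],
)

```text
t: 40.02
tcp_pos: [0.4777, -0.1766, 0.1128]
orientation: [0.001, 0.997, 0.072, 0.0]
wrist_force: [0.9, -6.4, 2.1]
width: 0.0156
finger_force: 82.0
```

Call:
arm_command(
  rows=[
    [0,0,-0.0015,0,0,0],
    [0,-0.0022,0,0,0,0],
    [0,0,0.0015,0,0,0],
    [0,0,0,0,0,0],
  ],
)

```text
t: 40.52
tcp_pos: [0.4774, -0.1745, 0.1129]
orientation: [0.001, 0.997, 0.072, 0.001]
wrist_force: [0.9, -6.6, 1.9]
width: 0.0155
finger_force: 82.3
```

Call:
arm_command(
  rows=[
    [0,0,-0.002,0,0,0],
    [0,0.005,0,0,0,0],
    [0,0.0055,0,0,0,0],
    [0,0,0.0022,0,0,0],
    [0,0,0,0,0,0],
  ],
)

```text
t: 41.15
tcp_pos: [0.4788, -0.1838, 0.1133]
orientation: [-0.0, 0.997, 0.071, 0.0]
wrist_force: [-1.9, 4.1, 14.2]
width: 0.0154
finger_force: 79.1
```

Call:
arm_command(
  rows=[
    [0,0,-0.0015,0,0,0],
    [0,0.0022,0,0,0,0],
    [0,0,0.0015,0,0,0],
    [0,0,0,0,0,0],
  ],
)

```text
t: 41.65
tcp_pos: [0.479, -0.1855, 0.1134]
orientation: [-0.001, 0.997, 0.071, 0.0]
wrist_force: [-3.2, 9.2, 17.3]
width: 0.0157
finger_force: 79.3
```

Call:
arm_command(
  rows=[
    [0,0,-0.0015,0,0,0],
    [0,0.0022,0,0,0,0],
    [0,0,0.0015,0,0,0],
    [0,0,0,0,0,0],
  ],
)

```text
t: 42.15
tcp_pos: [0.4796, -0.1881, 0.1138]
orientation: [-0.0, 0.997, 0.071, 0.001]
wrist_force: [-3.0, 7.6, 20.8]
width: 0.0155
finger_force: 79.7
```

Call:
arm_command(
  rows=[
    [0,0,-0.002,0,0,0],
    [0,-0.005,0,0,0,0],
    [0,-0.005,0,0,0,0],
    [0,0,0.002,0,0,0],
    [0,0,0.0005,0,0,0],
    [0,0,0,0,0,0],
  ],
)

```text
t: 42.9
tcp_pos: [0.4788, -0.1797, 0.1131]
orientation: [0.002, 0.997, 0.072, 0.001]
wrist_force: [-1.3, -4.0, 11.6]
width: 0.0154
finger_force: 80.6
```

Call:
arm_command(
  rows=[
    [0,0,0.0006,0,0,0],
    [0,0,0,0,0,0],
  ],
)

```text
t: 43.15
tcp_pos: [0.4791, -0.1798, 0.113]
orientation: [0.002, 0.997, 0.072, 0.002]
wrist_force: [-2.7, -3.4, 15.3]
width: 0.0155
finger_force: 81.1
```

Call:
arm_command(
  rows=[
    [0,0,-0.0025,0,0,0],
    [0,-0.0025,0,0,0,0],
    [0,0,0.0025,0,0,0],
    [0,0,0,0,0,0],
  ],
)

```text
t: 43.65
tcp_pos: [0.478, -0.1773, 0.1118]
orientation: [0.002, 0.997, 0.072, 0.001]
wrist_force: [-0.3, -6.7, 3.7]
width: 0.0156
finger_force: 79.7
```

Call:
arm_command(
  rows=[
    [0,0,-0.0025,0,0,0],
    [0,-0.0025,0,0,0,0],
    [0,0,0.0025,0,0,0],
    [0,0,0,0,0,0],
  ],
)

```text
t: 44.15
tcp_pos: [0.4776, -0.1749, 0.1117]
orientation: [0.002, 0.997, 0.072, 0.001]
wrist_force: [0.8, -7.7, 1.7]
width: 0.0155
finger_force: 79.6
```

The z is below the base surface with low force, so the tip is in the bore mouth. Feeding down.

Call:
arm_command(
  rows=[
    [0,0,0.001,0,0,0],
    [0,0,0.001,0,0,0],
    [0,0,0,0,0,0],
  ],
)

```text
t: 44.52
tcp_pos: [0.4777, -0.175, 0.1099]
orientation: [0.002, 0.997, 0.072, 0.001]
wrist_force: [0.1, -8.3, 3.8]
width: 0.0155
finger_force: 79.9
```

Call:
arm_command(
  rows=[
    [0,0,0.001,0,0,0],
    [0,0,0.001,0,0,0],
    [0,0,0,0,0,0],
  ],
)

```text
t: 44.9
tcp_pos: [0.4778, -0.175, 0.1079]
orientation: [0.002, 0.997, 0.072, 0.001]
wrist_force: [-0.6, -7.0, 4.1]
width: 0.0157
finger_force: 79.9
```

Call:
arm_command(
  rows=[
    [0,0,0.001,0,0,0],
    [0,0,0.001,0,0,0],
    [0,0,0,0,0,0],
  ],
)

```text
t: 45.28
tcp_pos: [0.4778, -0.175, 0.1059]
orientation: [0.002, 0.997, 0.072, 0.001]
wrist_force: [-0.7, -7.7, 3.2]
width: 0.0159
finger_force: 79.8
```

Call:
arm_command(
  rows=[
    [0,0,0.001,0,0,0],
    [0,0,0.001,0,0,0],
    [0,0,0,0,0,0],
  ],
)

```text
t: 45.65
tcp_pos: [0.4781, -0.1752, 0.1046]
orientation: [0.002, 0.997, 0.072, 0.001]
wrist_force: [-2.2, -8.2, 12.9]
width: 0.0158
finger_force: 80.7
```

Call:
arm_command(
  rows=[
    [0,0,0.0008,0,0,0],
    [0,0,0,0,0,0],
  ],
)

```text
t: 45.9
tcp_pos: [0.4782, -0.1753, 0.1045]
orientation: [0.002, 0.997, 0.072, 0.002]
wrist_force: [-4.6, -5.8, 20.3]
width: 0.0158
finger_force: 81.6
```

Call:
arm_command(
  rows=[
    [0,0,0.0006,0,0,0],
    [0,0,0,0,0,0],
  ],
)

```text
t: 46.15
tcp_pos: [0.4783, -0.1753, 0.1044]
orientation: [0.002, 0.997, 0.072, 0.002]
wrist_force: [-7.1, -6.2, 26.8]
width: 0.0155
finger_force: 82.5
```

Call:
arm_command(
  rows=[
    [0,0,-0.0018,0,0,0],
    [0,0.001,0,0,0,0],
    [0,0.001,0,0,0,0],
    [0,0,0,0,0,0],
  ],
)

```text
t: 46.65
tcp_pos: [0.478, -0.1762, 0.1046]
orientation: [0.001, 0.997, 0.072, 0.001]
wrist_force: [-1.7, -1.2, 9.8]
width: 0.0154
finger_force: 80.0
```

Call:
arm_command(
  rows=[
    [0,0,0.001,0,0,0],
    [0,0,0.0008,0,0,0],
    [0,0,0,0,0,0],
  ],
)

```text
t: 47.02
tcp_pos: [0.4784, -0.1766, 0.1042]
orientation: [0.001, 0.997, 0.072, 0.001]
wrist_force: [-6.7, -1.8, 27.5]
width: 0.0152
finger_force: 82.2
```

Call:
arm_command(
  rows=[
    [0,0,-0.0015,0,0,0],
    [0,0,0,0,0,0],
  ],
)

```text
t: 47.28
tcp_pos: [0.478, -0.1763, 0.1045]
orientation: [0.001, 0.997, 0.072, 0.001]
wrist_force: [-2.3, -2.8, 12.8]
width: 0.0153
finger_force: 80.3
```

Call:
arm_command(
  rows=[
    [0,0,0,0,0,0],
    [0,0,0,0,0,0],
    [0,0,0,0,0,0],
    [0,0,0,0,0,0],
  ],
  hand=0.06,
  squeeze=30,
)

```text
t: 47.78
tcp_pos: [0.4772, -0.1755, 0.1032]
orientation: [-0.0, 0.997, 0.071, -0.0]
wrist_force: [0.1, 0.0, 0.2]
width: 0.0599
finger_force: 0.0
```

Call:
arm_command(
  rows=[
    [0,0,-0.005,0,0,0],
    [0,0,-0.02,0,0,0],
    [0,0,-0.025,0,0,0],
    [0,0,-0.005,0,0,0],
    [0,0,0,0,0,0],
    [0,0,0,0,0,0],
  ],
)

```text
t: 48.52
tcp_pos: [0.4768, -0.1754, 0.1575]
orientation: [-0.0, 0.997, 0.071, -0.001]
wrist_force: [0.4, -0.2, -0.1]
width: 0.0599
finger_force: 0.0
```

Call:
arm_command(
  rows=[
    [0,0,0,0,0,0],
    [0,0,0,0,0,0],
    [0,0,0,0,0,0],
    [0,0,0,0,0,0],
    [0,0,0.01,0,0,0],
    [0,0,0.007,0,0,0],
    [0,0,0,0,0,0],
  ],
  hand=0.0,
)

```text
t: 49.4
tcp_pos: [0.4768, -0.1754, 0.1406]
orientation: [-0.0, 0.997, 0.071, -0.001]
wrist_force: [0.4, 0.8, 0.5]
width: -0.0001
finger_force: 0.0
```

Feeling for the handle top, expected at TCP z ≈ 0.137 when home.

Call:
arm_command(
  rows=[
    [0,0,0.001,0,0,0],
    [0,0,0.001,0,0,0],
    [0,0,0.001,0,0,0],
    [0,0,0,0,0,0],
  ],
)

```text
t: 49.9
tcp_pos: [0.4772, -0.1756, 0.1384]
orientation: [-0.0, 0.997, 0.071, 0.0]
wrist_force: [1.0, -0.0, -0.5]
width: -0.0
finger_force: 0.0
```

Call:
arm_command(
  rows=[
    [0,0,0.0007,0,0,0],
    [0,0,0.0005,0,0,0],
    [0,0,0,0,0,0],
  ],
)

```text
t: 50.28
tcp_pos: [0.4772, -0.1756, 0.1372]
orientation: [-0.0, 0.997, 0.071, -0.0]
wrist_force: [0.5, 0.3, -0.1]
width: -0.0001
finger_force: 0.0
```

Call:
arm_command(
  rows=[
    [0,0,0.0005,0,0,0],
    [0,0,0.0005,0,0,0],
    [0,0,0,0,0,0],
  ],
)

```text
t: 50.65
tcp_pos: [0.4772, -0.1756, 0.1362]
orientation: [-0.0, 0.997, 0.071, -0.0]
wrist_force: [0.1, -0.3, -0.5]
width: -0.0
finger_force: 0.0
```

Call:
arm_command(
  rows=[
    [0,0,0.0005,0,0,0],
    [0,0,0.0005,0,0,0],
    [0,0,0,0,0,0],
  ],
)

```text
t: 51.02
tcp_pos: [0.4772, -0.1756, 0.1351]
orientation: [-0.0, 0.997, 0.071, -0.0]
wrist_force: [0.2, 0.5, -0.8]
width: -0.0001
finger_force: 0.0
```

```bash
python3 - <<'E'
from h import *
import cv2
np.set_printoptions(precision=4,suppress=True)
go([.4785,-.1825,.1125])
s=r.get_image("side")
# column profile at rows around handle
for row in range(140,176,3): print(row,s[row,308:330].mean(1).astype(int))
for y in(-.18,): print(proj("side",[.4765,y,.129]),proj("side",[.4765,y,.089]),proj("side",[.4765,y,.084]))
E
```

```text
t 51.025 pos [ 0.4772 -0.1756  0.1351] z [-0.0001  0.     -1.    ] yaw_y -81.8018638588943 F [ 0.2058  0.5433 -0.8427] q [-0.4442  0.3836  1.8368 -0.      0.9213  0.9836]
shift [0.0003 0.007  0.0226]
140 [ 82  82  84  82  84  92  76 120  76  33  30  25  35  20 120  98  92  94
  93  88  91  95]
143 [229 230 230 238 164  37   8 125  81  30  27  46  29  21 126  50   3 101
 229 236 234 235]
146 [230 235 216 222  86  15   1 111  95  84  83  82  83  84 108  58  46  24
 184 234 230 230]
149 [ 86   4  12  15  16  25   8   8   3  15   1  10  22  45   6  66  63 156
 237 231 230 230]
152 [ 72   6  16  15  13  18   6  71  99 101 100 103 104  86 158 205 184 147
 231 232 230 230]
155 [ 41   2  20   6  12   7   5  61 138 134 134 131 128 132 175 176 145 100
 236 230 227 229]
158 [ 84  94  95  95  97 116 124 103 121 121 115 121 119 125 139 135 128 146
 118 108 106 162]
161 [113 123 118 119 120 119 123  90 133 132 126 132 127 132 134 131 132 157
 122 113 114 112]
164 [125  98  98  96 105 102  86  91  98  94  93  90  96  82 101 104 106 104
 102 104 110 112]
167 [213 176 191 142 105 105  95 110 115 115 110 116 115 137 113  98 100  99
  98  93 111 116]
170 [211 156 186 140  99  98 103  67 118 160 158 155 138 161 142 185 187 183
 184 186 158 206]
173 [200 200 162 155 162 164 158 155 159 142 136 138 130 140 142 143 153 155
 155 156 140 198]
[318.1335 152.1662] [318.0043 165.3693] [317.9884 166.989 ]
```

Call:
arm_command(
  rows=[
    [0,0,0.0007,0,0,0],
    [0,0,0.0007,0,0,0],
    [0,0,0,0,0,0],
  ],
)

```text
t: 51.45
tcp_pos: [0.4772, -0.1756, 0.1337]
orientation: [-0.0, 0.997, 0.071, -0.0]
wrist_force: [-0.5, 0.2, -0.3]
width: -0.0
finger_force: 0.0
```

Call:
arm_command(
  rows=[
    [0,0,0.0007,0,0,0],
    [0,0,0.0007,0,0,0],
    [0,0,0,0,0,0],
  ],
)

```text
t: 51.82
tcp_pos: [0.4772, -0.1756, 0.1323]
orientation: [-0.0, 0.997, 0.071, -0.0]
wrist_force: [-0.2, 1.0, 0.5]
width: 0.0002
finger_force: 0.0
```

Call:
arm_command(
  rows=[
    [0,0,0.0007,0,0,0],
    [0,0,0.0007,0,0,0],
    [0,0,0,0,0,0],
  ],
)

```text
t: 52.2
tcp_pos: [0.4772, -0.1756, 0.1309]
orientation: [-0.0, 0.997, 0.071, -0.0]
wrist_force: [0.1, -0.1, -0.5]
width: 0.0001
finger_force: 0.0
```

```bash
python3 - <<'E'
from h import *
np.set_printoptions(linewidth=150)
s=r.get_image("side"); np.save("now.npy",s)
for row in range(138,175): print(row,s[row,310:328].mean(1).astype(int))
E
```

```text
138 [ 95  97  96  95  94 112  99  41  28  48  27  20 121 100  95  96  95  89]
139 [ 95  95  95  97  96 112  99  34  30  65  35  22 122  96  94  97  94  95]
140 [ 85  85  87  94  74 123  96  31  32  34  24  23 121 100  94  96  96  95]
141 [154 159 165 109  42 115  79  39  27  28  27  28 125  85  91 109 105 107]
142 [235 239 235 117  62 126  79  36  30  27  32  31 125  46  56 129 183 182]
143 [230 237 166  36   5 120  81  26  30  36  32  24 127  47   4 101 225 235]
144 [230 240  89   5   2 125  80  36  27  52  33  27 123  50  27  17 184 233]
145 [233 241  94  10   4 127  83  32  25  26  32  24 124  61  44  34 182 234]
146 [215 222  85  24  10 126  79  27  24  25  20  20 125  62  47  19 181 233]
147 [113 106  18  14  10 110  95  75  74  76  76  73 125  47  15   0 208 233]
148 [ 15  21  15  17   6  52 111 110 113 110 114 114 108  32   0  62 240 234]
149 [ 17  21   3  13  19  15  57  59  54  52  57  74  49  59  58 158 236 229]
150 [ 12   7  16   9  15   9  13  10   6   6  16  56 100 165 154 204 234 231]
151 [ 12   6  13   8   3  37  52  54  51  50  56  58 173 223 208 171 231 230]
152 [ 22
[... 1085 characters left out ...]
66 [140 102  99 101 100 115 124 126 126 128 127 141 113 103 102 105 102  94]
167 [193 144 101 103  97 107 114 109 111 111 112 137 112  99 101 100 101  93]
168 [190 192 109 103 102 106 114 105 110 114 108 112 137 135 138 137  98  94]
169 [186 169 103  99 101  88 104 118 119 118 101 137 181 189 191 192 138 133]
170 [188 138 100  99 101  71 116 154 156 153 132 160 142 182 184 186 185 188]
171 [186 191 141 139 138  93 138 152 157 153 151 159 112 183 187 183 186 187]
172 [183 186 185 189 189 144 123 141 155 156 136 141 142 178 177 178 177 175]
173 [164 155 164 165 153 155 157 138 139 141 131 141 143 140 155 155 159 158]
174 [166 151 168 166 168 167 165 164 167 167 165 140 142 146 174 174 174 176]
```

Call:
arm_command(
  rows=[
    [0,0,0.0007,0,0,0],
    [0,0,0.0007,0,0,0],
    [0,0,0,0,0,0],
  ],
)

```text
t: 52.62
tcp_pos: [0.4772, -0.1756, 0.1295]
orientation: [-0.0, 0.997, 0.071, -0.0]
wrist_force: [0.2, -0.3, 0.6]
width: -0.0001
finger_force: 0.0
```

Call:
arm_command(
  rows=[
    [0,0,0.0007,0,0,0],
    [0,0,0.0007,0,0,0],
    [0,0,0,0,0,0],
  ],
)

```text
t: 53.0
tcp_pos: [0.4772, -0.1756, 0.1281]
orientation: [-0.0, 0.997, 0.071, -0.0]
wrist_force: [0.1, 0.2, -0.7]
width: -0.0
finger_force: 0.0
```

Call:
arm_command(
  rows=[
    [0,0,0.0007,0,0,0],
    [0,0,0.0007,0,0,0],
    [0,0,0,0,0,0],
  ],
)

```text
t: 53.38
tcp_pos: [0.4772, -0.1756, 0.1267]
orientation: [-0.0, 0.997, 0.071, -0.0]
wrist_force: [0.0, 1.1, -0.2]
width: 0.0002
finger_force: 0.0
```

```bash
python3 - <<'E'
from h import *
np.set_printoptions(linewidth=150)
s=r.get_image("side"); p=np.load("now.npy"); np.save("now2.npy",s)
for row in range(144,168): print(row,s[row,312:326].mean(1).astype(int),abs(s[row,312:326].astype(int)-p[row,312:326]).mean().round(1))
E
```

```text
144 [ 90  13   5 125  78  32  33  32  26  18 126  51  25  18] 5.1
145 [ 95  17   0 129  79  37  26  42  34  24 126  62  45  31] 3.6
146 [ 83  21   7 128  79  29  28  47  29  18 126  62  45  22] 4.0
147 [ 35   9   6 127  77  31  28  28  24  16 128  45  14   0] 22.6
148 [ 13  11  13 125  88  49  47  45  47  43 124  48   0  56] 34.4
149 [ 17  15   1 109 110  91  96  96  93  90 104  68  57 155] 30.1
150 [ 24  10   5  55  99  99 105 101 101 101 113 159 153 202] 42.0
151 [  2   6   0  28  50  46  42  49  49  51 173 222 207 166] 5.0
152 [ 15   0  12  67 103 105 103  99 108  87 155 205 190 142] 4.7
153 [ 13  13   1  81 120 115 114 118 115 112 170 188 159 107] 2.6
154 [  5   1   5  73 128 128 121 127 121 120 188 179 154 100] 3.3
155 [  9   7   3  63 140 136 132 133 127 131 176 177 143 101] 3.3
156 [  4   0   1  59 108 106 102 101 103  98 156 181 156 112] 2.8
157 [ 34  61  60  66 103  96  98  97  98  87 155 174 152 126] 3.3
158 [ 97 118 123 106 118 117 118 120 119 122 136 134 126 149] 2.3
159 [140 142 143 115 130 135 129 132 132 137 141 139 139 148] 2.7
160 [137 138 138 102 133 132 128 135 132 136 135 138 130 146] 2.5
161 [120 120 120  85 131 130 130 133 130 133 139 131 130 155] 1.8
162 [ 66  69  55  88 137 129 129 132 135 119 120 107 125 127] 2.8
163 [106 104  74  83 121 123 122 120 116  79  99 103 101 102] 2.2
164 [102 101  86  92  97  94  92  96  93  87 100 103  99 104] 2.1
165 [105 102 105 102 120 123 116 119 118 121  97 106 104 109] 2.7
166 [102 102  98 112 127 125 126 124 122 140 101 101 102 100] 3.0
167 [106 101  95 108 115 109 114 115 115 135 102  94  98 101] 3.1
```

Call:
arm_command(
  rows=[
    [0,0,0.0007,0,0,0],
    [0,0,0.0007,0,0,0],
    [0,0,0,0,0,0],
  ],
)

```text
t: 53.8
tcp_pos: [0.4772, -0.1756, 0.1253]
orientation: [-0.0, 0.997, 0.071, -0.0]
wrist_force: [-0.1, -0.0, 0.6]
width: 0.0001
finger_force: 0.0
```

Call:
arm_command(
  rows=[
    [0,0,0.0007,0,0,0],
    [0,0,0.0007,0,0,0],
    [0,0,0,0,0,0],
  ],
)

```text
t: 54.18
tcp_pos: [0.4772, -0.1756, 0.1239]
orientation: [-0.0, 0.997, 0.071, -0.0]
wrist_force: [-0.4, 0.6, -0.8]
width: -0.0001
finger_force: 0.0
```

```bash
python3 - <<'E'
from h import *
np.set_printoptions(linewidth=150)
s=r.get_image("side"); p=np.load("now2.npy")
for row in range(146,168): print(row,s[row,312:326].mean(1).astype(int),abs(s[row,312:326].astype(int)-p[row,312:326]).mean().round(1))
for z in(.1159,.1239,.129):
  for y in(-.19,-.18,-.17,-.16): print(z,y,proj("side",[.4765,y,z]).round(1))
# shaded columns below: collar/leaf rows
print(s[160:176,319].tolist())
E
```

```text
146 [ 85  16  11 128  80  30  30  53  29  28 125  64  45  22] 2.6
147 [ 29   2   5 126  79  31  25  67  22  25 125  46   7   1] 6.2
148 [ 18  11   4 125  78  32  21  27  21  22 124  47   0  54] 9.8
149 [ 14  19  12 122  85  45  45  46  45  42 119  88  59 157] 24.0
150 [ 17   6   5 108 107  94  91  92  89  90 135 177 152 201] 12.0
151 [  8   9  15  63 108 111 109 109 117 101 167 221 208 171] 31.7
152 [  2   3   6  65  95 100 101  99 102  82 156 204 190 144] 3.9
153 [ 12   5   8  83 120 115 115 116 113 116 174 190 159 108] 3.1
154 [ 15  15   0  75 128 131 125 125 121 120 189 180 153 101] 3.4
155 [ 12   6   5  67 140 134 133 132 125 129 176 177 147 103] 2.3
156 [  2  11   0  57 113 109 102 102 102 100 154 185 155 112] 2.9
157 [ 31  57  52  65  99  95  96  96  94  81 155 177 147 128] 3.0
158 [ 95 117 122 103 122 122 117 117 122 126 138 135 129 144] 2.7
159 [140 143 144 120 137 132 133 131 132 137 138 142 141 145] 2.7
160 [138 140 141 105 134 133 128 131 130 136 136 134 133 148] 2.2
161 [118 122 117  91 138 130 130 131 130 133 139 132 132 158] 2.3
162 [ 67  65  57  86 136 133 131 136 133 
[... 244 characters left out ...]
129 127 126 129 122 142 106 105 105 103] 2.5
167 [104 104  98 106 111 108 110 116 111 135  98 101 102 104] 3.0
0.1159 -0.19 [318.4 155. ]
0.1159 -0.18 [318.1 156.5]
0.1159 -0.17 [317.7 158.1]
0.1159 -0.16 [317.4 159.6]
0.1239 -0.19 [318.5 152.4]
0.1239 -0.18 [318.1 153.9]
0.1239 -0.17 [317.8 155.4]
0.1239 -0.16 [317.4 156.9]
0.129 -0.19 [318.5 150.7]
0.129 -0.18 [318.1 152.2]
0.129 -0.17 [317.8 153.7]
0.129 -0.16 [317.4 155.2]
[[138, 134, 122], [137, 136, 122], [142, 140, 126], [126, 120, 111], [96, 95, 83], [122, 122, 109], [135, 131, 122], [119, 119, 110], [119, 113, 105], [122, 122, 116], [156, 162, 153], [158, 164, 154], [155, 156, 147], [144, 137, 130], [178, 172, 159], [211, 207, 184]]
```

Call:
arm_command(
  rows=[
    [0,0,0.0007,0,0,0],
    [0,0,0.0007,0,0,0],
    [0,0,0,0,0,0],
  ],
)

```text
t: 54.6
tcp_pos: [0.4772, -0.1756, 0.1225]
orientation: [-0.0, 0.997, 0.071, -0.0]
wrist_force: [-0.1, -0.7, 0.6]
width: -0.0001
finger_force: 0.0
```

Call:
arm_command(
  rows=[
    [0,0,0.0007,0,0,0],
    [0,0,0.0007,0,0,0],
    [0,0,0,0,0,0],
  ],
)

```text
t: 54.98
tcp_pos: [0.4772, -0.1756, 0.1211]
orientation: [-0.0, 0.997, 0.071, -0.0]
wrist_force: [0.8, -0.0, -0.7]
width: -0.0002
finger_force: 0.0
```

```bash
python3 - <<'E'
from h import *
np.set_printoptions(linewidth=150)
s=r.get_image("side"); p=np.load("now2.npy")
for row in range(147,160): print(row,s[row,312:326].mean(1).astype(int),abs(s[row,312:326].astype(int)-p[row,312:326]).mean().round(1))
E
```

```text
147 [ 30  12   6 125  81  34  27  49  31  26 126  48   7   0] 5.2
148 [ 12  12  15 127  79  31  30  69  28  24 125  44   1  57] 8.8
149 [ 11  18  13 124  78  34  20  25  31  30 120  95  61 157] 31.6
150 [ 21  21  15 125  85  45  44  41  49  52 116 168 153 205] 28.6
151 [ 12   6  10 113 106  91  97  94  91  87 133 205 207 167] 31.9
152 [ 16   5  10  86 120 121 119 122 118 115 170 204 191 144] 11.4
153 [ 14  17  13  81 116 114 114 114 115 108 169 190 158 106] 2.6
154 [  7  11   5  69 126 126 125 124 120 118 190 180 156  98] 2.8
155 [  0   1  11  70 140 134 131 135 127 128 174 177 146 102] 3.3
156 [  2   6   0  56 108 108 106 104  99 100 153 182 155 112] 2.5
157 [ 25  62  62  70 100  98  98  96  96  81 159 175 152 130] 3.0
158 [ 92 119 122 105 119 122 113 118 117 122 136 136 128 146] 2.3
159 [142 141 145 118 139 130 127 132 128 136 138 139 138 144] 3.0
```

Call:
arm_command(
  rows=[
    [0,0,0.0008,0,0,0],
    [0,0,0.0008,0,0,0],
    [0,0,0,0,0,0],
  ],
)

```text
t: 55.4
tcp_pos: [0.4772, -0.1756, 0.1195]
orientation: [-0.0, 0.997, 0.071, -0.0]
wrist_force: [-0.2, -0.5, -0.5]
width: -0.0
finger_force: 0.0
```

Call:
arm_command(
  rows=[
    [0,0,0.0008,0,0,0],
    [0,0,0.0008,0,0,0],
    [0,0,0,0,0,0],
  ],
)

```text
t: 55.78
tcp_pos: [0.4772, -0.1756, 0.118]
orientation: [-0.0, 0.997, 0.071, -0.0]
wrist_force: [-0.1, 0.5, 0.5]
width: -0.0002
finger_force: 0.0
```

Call:
arm_command(
  rows=[
    [0,0,0.0008,0,0,0],
    [0,0,0.0008,0,0,0],
    [0,0,0,0,0,0],
  ],
)

```text
t: 56.15
tcp_pos: [0.4773, -0.1757, 0.1165]
orientation: [0.0, 0.997, 0.071, 0.0]
wrist_force: [0.3, -0.0, 1.5]
width: 0.0002
finger_force: 1.0
```

Call:
arm_command(
  rows=[
    [0,0,0.0008,0,0,0],
    [0,0,0.0008,0,0,0],
    [0,0,0,0,0,0],
  ],
)

```text
t: 56.52
tcp_pos: [0.478, -0.1762, 0.116]
orientation: [0.001, 0.997, 0.072, 0.001]
wrist_force: [-2.6, -0.8, 13.4]
width: 0.0
finger_force: 6.9
```

```bash
python3 - <<'E'
from h import *
np.set_printoptions(linewidth=150)
s=r.get_image("side"); p=np.load("now2.npy"); np.save("now3.npy",s)
for row in range(149,172): print(row,s[row,312:326].mean(1).astype(int),abs(s[row,312:326].astype(int)-p[row,312:326]).mean().round(1))
E
```

```text
149 [ 12  21  37 125  55  30  33  29  27  46 124  70  59 157] 31.9
150 [ 13  12  35 126  60  31  26  31  24  45 116 161 154 206] 36.8
151 [ 17  16  38 125  53  22  19  23  30  49 112 221 207 169] 23.2
152 [ 20  12  27 124  72  56  61  74  69  86 120 206 191 146] 22.8
153 [  4  10   9 118 107 101 103 123 118 103 156 188 161 105] 9.4
154 [  1   1  10 110 126 130 127 120 122  99 189 178 154 101] 6.5
155 [ 17  18   0 103 136 135 133 132 127 119 173 177 147  99] 6.7
156 [  0  15   0  83 102 104  99 103 106  78 147 182 155 114] 6.8
157 [ 32  56  59  78  99  96  94  98  95  82 156 178 152 126] 3.2
158 [ 96 118 125 104 120 122 118 120 114 119 140 134 129 149] 2.3
159 [141 141 145 116 133 130 130 134 132 126 135 138 137 147] 2.8
160 [134 137 137 114 131 132 131 133 132 126 135 136 133 150] 3.2
161 [118 120 117 111 136 132 131 134 130 124 129 133 132 156] 5.0
162 [ 71  66  54  94 134 131 129 133 134 110 108 103 127 125] 3.7
163 [107 105  71  81 121 116 125 124 121  79 100 104 101 104] 2.4
164 [101 105  88  81  96  95 107 111  94  75  97 105 102 104] 5.3
165 [100 101 102 105 120 122 117 119 120 112 103 105 100 103] 3.4
166 [102 104 101 116 129 128 126 128 123 119 102 101 105 102] 3.7
167 [101 100  98 106 117 114 117 114 113 112  92 100 102 100] 4.9
168 [105 101 100 105 115 106 110 109 104 122 135 140 103  95] 2.6
169 [104 103 105  97 103 120 116 119 117 130 175 193 142 139] 5.1
170 [104 103 102  70 118 158 157 153 157 143 118 187 187 188] 6.3
171 [100  96 101  67 134 152 152 158 144 159 108 181 187 184] 12.5
```

Call:
arm_command(
  rows=[
    [0,0,0.0005,0,0,0],
    [0,0,0,0,0,0],
  ],
)

```text
t: 56.82
tcp_pos: [0.4781, -0.1764, 0.1159]
orientation: [0.001, 0.997, 0.072, 0.001]
wrist_force: [-4.4, -1.0, 18.0]
width: -0.0002
finger_force: 9.0
```

Call:
arm_command(
  rows=[
    [0,0,-0.004,0,0,0],
    [0,0,-0.02,0,0,0],
    [0,0,-0.03,0,0,0],
    [0,0,-0.03,0,0,0],
    [0,0,-0.03,0,0,0],
    [0,0,0,0,0,0],
    [0,0,0,0,0,0],
  ],
)

```text
t: 57.7
tcp_pos: [0.4768, -0.1754, 0.2275]
orientation: [-0.0, 0.997, 0.071, -0.001]
wrist_force: [0.5, 0.3, 0.3]
width: -0.0001
finger_force: 0.0
```

```bash
python3 - <<'E'
from h import *
np.set_printoptions(linewidth=150)
s=r.get_image("side")
for row in range(145,172): print(row,s[row,310:328].mean(1).astype(int))
E
```

```text
145 [230 241  93  12  11  10  11  20  19  25  20  33  39  40  45  34 185 234]
146 [218 225  86  13  12  21  18   9   8  24  34  45  62  44  47  19 185 233]
147 [115 108  29  10  15  23   5  19  15  28  24  40  10   7  18   0 209 235]
148 [  5   2   0   1   4  21  13  22  10  20  29  25   2   9   0  58 237 232]
149 [  6  14   2   4  12   8   0  14   5  12  19  32  10  63  60 156 237 232]
150 [  0  12  18  11  13   7  13   8   9  14   2  28 107 166 150 203 232 231]
151 [  4   0  10  14  20  29  54  52  53  48 102  51 174 220 207 169 230 231]
152 [  7  12  10  12   1  75 104 105  98  99 190 109 155 201 190 144 230 230]
153 [ 21  17  18  11   0  92 118 114 118 108 220 179 173 190 159 105 234 230]
154 [  3  11   9   8   5 101 136 134 133 121 195 196 188 182 152 103 233 231]
155 [  3  14   1  12   4  97 158 157 153 142 149 138 171 180 147 102 235 234]
156 [  0   3   9   0   0  69 125 124 117 113 124  90 153 183 154 112 226 220]
157 [ 35  31  30  60  56  75 110 110 101 103 113 108 159 170 152 127 181 152]
158 [ 96  98  92 118 121 111 116 142 136 139 134 138 139 136 126 143 125 105]
159 [136
[... 305 characters left out ...]
63 [ 99 102 103 100  73  89 125 126 115 116 116  99 102 100  98 101 101 113]
164 [109  99 104 105  83  94  98 102 112 104 101  88 104 104  96  99 101 105]
165 [100  98 104 104 105 101 127 115 133 139 134 131 148 139 141 141 101  96]
166 [ 99  96  99  98  97 111 140 125 150 155 141 130 162 190 190 194 139 117]
167 [138 136 135 139 114 108 130 129 160 161 121 102 114 186 188 187 190 169]
168 [188 191 189 194 166 136 147 144 144 144 130 143 171 187 181 189 186 184]
169 [183 186 185 187 191 161 129 134 129 125 142 173 170 184 185 187 185 182]
170 [187 186 186 188 188 124 138 169 171 170 172 141 117 184 183 182 182 182]
171 [186 189 186 187 188 124 155 164 163 158 159 155 110 184 186 186 183 184]
```

```bash
python3 -c "
from plant import r
print(r.finish_job())"
```

```text
the job is handed in; nothing more can be done
None
```

I threaded the pin through all three leaves into the base bore, let go and handed the job in at about 58 s. It stopped firm under an 18 N press, but I inferred that the collar sits on the top leaf from that stop and from side-camera pixels. The highest push I read was about 27.5 N. While feeling, I dragged the top leaf a few mm and the pin tilted in the jaws, so I regripped it partway. I also viewed 12 pictures, two over the limit of 10.

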